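Sort spacer plates into the step gauge

TASK

Lift the grey hood off the tray and set it down upright on the clear stretch of bench to the right of the white test fixture. Then stand every spacer plate in the step gauge, each fully home in the slot of its own thickness (the narrowest it will enter), about centred along the slot, and finally put the hood back squarely over the empty tray so that it sits fully down. Leave the other things on the bench where they are.

Things in the scene. Friction and masses are not known exactly. Their poses are not given: they have to be found in the camera images.
- gauge: Fixed steel step gauge, a comb: base 271x68x8 mm with six walls (24 mm thick, 56 mm long, tops at 30 mm) that leave a row of five open-ended slots, each wider than the last. Origin: underside centre. x: along the row, narrowest slot to widest; y: along each slot. Throats 13, 18, 23, 28, 33 mm wide, slots 22 mm deep; in the top 7 mm each mouth flares 4 mm a side.
- slot_10 (a point): Centre of the floor of the slot for the 10 mm plate (throat 13 mm wide), 8 mm above the gauge's underside and -99.0 mm along the gauge's x; axes as the gauge's.
- slot_15 (a point): Centre of the floor of the slot for the 15 mm plate (throat 18 mm wide), 8 mm above the gauge's underside and -59.5 mm along the gauge's x; axes as the gauge's.
- slot_20 (a point): Centre of the floor of the slot for the 20 mm plate (throat 23 mm wide), 8 mm above the gauge's underside and -15.0 mm along the gauge's x; axes as the gauge's.
- slot_25 (a point): Centre of the floor of the slot for the 25 mm plate (throat 28 mm wide), 8 mm above the gauge's underside and 34.5 mm along the gauge's x; axes as the gauge's.
- slot_30 (a point): Centre of the floor of the slot for the 30 mm plate (throat 33 mm wide), 8 mm above the gauge's underside and 89.0 mm along the gauge's x; axes as the gauge's.
- tray: Black flat tray fixed to the bench, 208 x 180 x 5 mm, with a lip (4 mm thick, 8 mm above the tray floor) standing in a 180 x 152 mm rectangle (outside). The plates stand on its floor, which is 5 mm above the origin. Origin: centre of the underside; x along the 208 mm side, z up.
- cover: Loose grey hood, open below, over the tray: outside 194 (x) x 166 x 69 mm, 0.25 kg. Handle bar on two posts on top: 14 mm wide (x), 104 mm long (y), 12 mm thick, middle 95 mm above the origin, 20 mm free beneath. Origin: centre of the bottom rim. Seated, it stands outside the tray's lip with 4 mm play, origin 5 mm above the tray's, x along the tray's x (a half turn is the same).
- plate_10: Aluminium spacer plate standing on edge, 10 mm thick (x), 60 mm long (y), 56 mm high (z), about 60 g. Origin: centre of its underside. Home, its origin is at the slot's floor and 34 mm stick out. May be absent. Plates look alike but for thickness; in the tray they are slightly askew, over 20 mm face to face, in no set order, x roughly along the tray's x.
- plate_15: Aluminium spacer plate standing on edge, 15 mm thick (x), 60 mm long (y), 56 mm high (z), about 90 g. Origin: centre of its underside. Home, its origin is at the slot's floor and 34 mm stick out. May be absent. Plates look alike but for thickness; in the tray they are slightly askew, over 20 mm face to face, in no set order, x roughly along the tray's x.
- plate_20: Aluminium spacer plate standing on edge, 20 mm thick (x), 60 mm long (y), 56 mm high (z), about 120 g. Origin: centre of its underside. Home, its origin is at the slot's floor and 34 mm stick out. May be absent. Plates look alike but for thickness; in the tray they are slightly askew, over 20 mm face to face, in no set order, x roughly along the tray's x.
- plate_25: Aluminium spacer plate standing on edge, 25 mm thick (x), 60 mm long (y), 56 mm high (z), about 150 g. Origin: centre of its underside. Home, its origin is at the slot's floor and 34 mm stick out. May be absent. Plates look alike but for thickness; in the tray they are slightly askew, over 20 mm face to face, in no set order, x roughly along the tray's x.
- plate_30: Aluminium spacer plate standing on edge, 30 mm thick (x), 60 mm long (y), 56 mm high (z), about 180 g. Origin: centre of its underside. Home, its origin is at the slot's floor and 34 mm stick out. May be absent. Plates look alike but for thickness; in the tray they are slightly askew, over 20 mm face to face, in no set order, x roughly along the tray's x.
- clear_spot (a point): Middle of the clear stretch of bench to the right of the white test fixture, at bench height; nothing stands within about 100 mm of it, so the hood fits best square to the bench edge (its x along world x). The fixture stands between it and the tray, up to 0.13 m high; the instruments behind have plugs reaching forward to about x = 0.75, so carry the hood well in front of them.
- red_screwdriver: Red screwdriver lying on the bench, 190 mm; leave it alone. Origin: middle of its length, underside.
- stamp: Wooden hand stamp, 19 x 33 mm and 58 mm tall, standing; leave it alone. Origin: underside centre.
- tape: Clear roll of tape, 96 mm across, 24 mm high; leave it alone. Origin: underside centre.
- black_marker: Marker with black cap, 135 mm, lying; leave it alone. Origin: middle of its length, underside.

How it is judged:
By the outcome, as a careful person would: the job done as asked, in the order asked, and still so for the second after the job is handed in, with the robot touching nothing.
Of plate_10, plate_15, plate_20, plate_25, plate_30 only 3 to 5 are there at a start; the rules pass over those that are not, and their reading is None.
At some moment in a run one of cover may be knocked a few centimetres aside while the robot is not near it.
Once in a run the grip may slacken for a moment while it holds something.
It also fails if it takes over 210 s, if anything falls off the work surface, if the arm or the gripper's body presses on something with over 40 N, if the wrist force passes 120 N, or if a joint passes its speed limit or range.

ROBOT

A 6-joint arm with a two-finger parallel gripper is mounted at the origin on a cart in front of the work surface, level with it; the furniture and walls round the work are solid. World frame = base frame: x ahead of the robot, y to its left, z up, the work surface at z = 0. Lengths are in m, angles in rad, forces in N, time in s.
With the tool pointing down it reaches from about 0.275 to 0.725 m from the base axis. Payload 5.6 kg.
Tool frame: the origin (TCP) lies at the very end of the fingers, on their centre line; the grasp point (between the pads) lies 19 mm behind it (r.pinch_z is the distance from the TCP to the grasp point, in m); z points along the fingers, y is the line along which they close (so a half turn about z gives the same grasp; the last joint's range is limited). The gripper opens to 85 mm and grips with 20 to 120 N. Pads are 22 mm wide; open, the fingers measure 114 mm over their backs; the gripper's body (76 mm by 85 mm) begins 54 mm behind the grasp point. The pads swing forward as they close: fully open they stand 13 mm farther back than shut.
Start: joints at [-0.887, 0.255, 0.108, 0, -1.424, -0.285], TCP at [0.214, -0.507, 0.231] pointing down, gripper open.
Joint ranges: [-2.95, 2.95], [-1.21, 1.97], [-1.09, 1.5], [-2.87, 1.71], [-2.94, -0.07], [-3.05, 3.05]. Speed limits (rad/s): [2.57, 2.57, 3.14, 3.14, 3.14, 3.14].

INTERFACE

Orientations are given as a rotation vector (axis times angle).
In Python, from bench import readout, optics, order, r gives the robot as it stands.
- The arm moves only by the tool carry_out, never from a script. Its argument "motion" is one flat list of numbers, 5 for each row, row after row: the closure, from 0 (fully open) to 1 (shut), then the shift along the tool's x, y, z in m, then the turn about the tool's z in rad. In form: [hand, dx, dy, dz, turn, hand, dx, dy, dz, turn, ...]. A call has 1 to 5 rows; each row shifts and turns the commanded pose from where the row before left it, along the tool's axes as they then stand; what a row does not reach is not made up. A row lasts 1/10 s, in which the tool goes at most 50 mm and 8.59 degrees, less where a joint would pass 70% of its speed; a pose out of reach is approached as far as the arm can. A call with a gripper value outside its range is refused whole. The fingers move at their own pace and stop on an object; "force" is the grip in N (left out, the last holds). Time passes only in rows, so rows that do not move let the fingers close. It gives the time, the measured TCP pose, the force, the opening and the grip force at its end, in the units of the state.
- readout.state(): the state, without advancing time (a new reading comes with each control period).
- optics.grab_frame(name): name is "side" or "top"; returns a dict with "frame" (480x640x3 uint8, red, green, blue), "mtx" (3x3 intrinsics, pixels), "dist" ([k1, k2, p1, p2, k3] as OpenCV has them; the pictures are not rectified), "R" (3x3) and "t" (3): a world point X has camera coordinates R X + t. Camera axes: x right, y down, z forward; pixel columns grow to the right and rows downward; lengths in m; the calibration is good to about 2 mm. A picture is of the moment at which its call begins. There is no depth.
- order.hand_in(): hands the job in; it is judged then, once.
The state is a dict: "clock": time; "joint_positions": joint angles; "qvel": joint speeds; "joint_torque": joint torques, N m; "eef_pos": TCP position; "tcp_rot": TCP orientation; "contact_force": force on the tool from outside, world axes, zero at the start; "ft_torque": the same for the moment, N m; "grip_width": opening from 0.0 (shut) to 1.0 (fully open); "gripper_force": force on a finger pad.
Only numpy, scipy, OpenCV 4.12 (cv2) and the standard library are available. Lean on these libraries where they do the work, as an engineer would, in place of code of your own. Each camera call takes 0.05 s, during which the arm holds its last target. There are 200 camera calls.

## Working session

There is one attempt and no reset: what is moved stays moved. The work goes in short steps, Python scripts to look and compute and a tool call to move; the robot and the scene stay as the last step left them, time stands still between calls to the robot, and variables do not carry over. Pictures are saved under pics/ and viewed, at most 14 in all, crops included, and the job is handed in when it is done.

Besides the shell and the picture viewer there is one more tool, called as name(argument=value, ...) on one line, values as JSON. carry_out: Moves the arm, as the interface text tells. Its arguments: {"type":"object","properties":{"motion":{"type":"array"},"force":{"type":"number"}},"required":["motion"]}

```bash
ls; mkdir -p pics; python3 - <<'E'
from bench import readout, optics, order, r
import cv2
print(readout.state()); print(r.pinch_z)
for n in("side","top"):
    f=optics.grab_frame(n); cv2.imwrite(f"pics/{n}0.png",f["frame"][:,:,::-1])
    print(n,f["mtx"],f["dist"],f["R"],f["t"])
E
```

```text
pics
{'clock': 0.0, 'joint_positions': array([-8.87393117e-01,  2.55758406e-01,  1.06983521e-01, -4.44057096e-04,
       -1.42388654e+00, -2.84626187e-01]), 'qvel': array([-0.00028106, -0.00046162, -0.00190978,  0.00146453,  0.00081817,
        0.00128308]), 'joint_torque': array([-8.33712384e-04, -3.86628628e+01,  2.37935454e+01,  5.36525220e+00,
       -6.11624986e-03, -3.70294686e-05]), 'eef_pos': array([ 0.21342477, -0.50636441,  0.23038613]), 'tcp_rot': array([ 6.22059372e-01, -3.07890042e+00, -2.91375941e-03]), 'contact_force': array([0.70179198, 0.288617  , 0.13701419]), 'ft_torque': array([ 0.01248301,  0.02079621, -0.03169015]), 'gripper_force': 0.0, 'grip_width': 0.9966424630772414}
0.0187
side [[474.24344114   0.         324.44516323]
 [  0.         474.24344114 235.07935603]
 [  0.           0.           1.        ]] [-0.01785547  0.          0.          0.          0.        ] [[-0.90156213 -0.43263963  0.00294482]
 [-0.22910199  0.47162142 -0.85151953]
 [ 0.36701225 -0.76837243 -0.52431461]] [0.46655602 0.16957987 0.95223004]
top [[606.8708076    0.         317.35891149]
 [  0.         606.8708076  250.7368826 ]
 [  0.           0.           1.        ]] [-0.01696424  0.          0.          0.          0.        ] [[-0.01903293 -0.99973999  0.01255756]
 [-0.99132212  0.01723574 -0.1303203 ]
 [ 0.13006998 -0.01492897 -0.99139242]] [0.02067685 0.52837651 1.37093478]
```

View pics/top0.png

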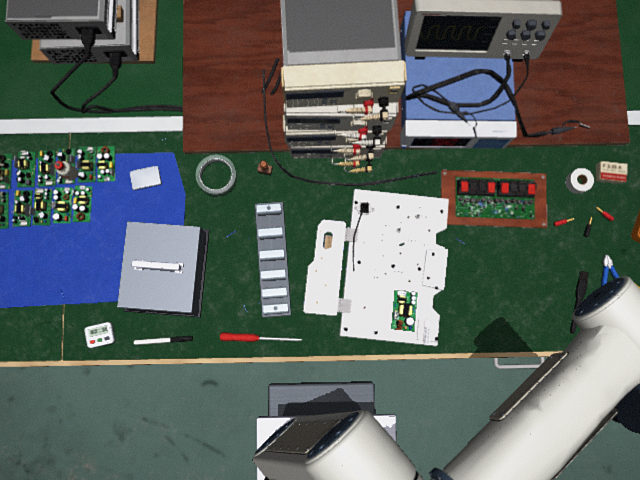

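View pics/side0.png

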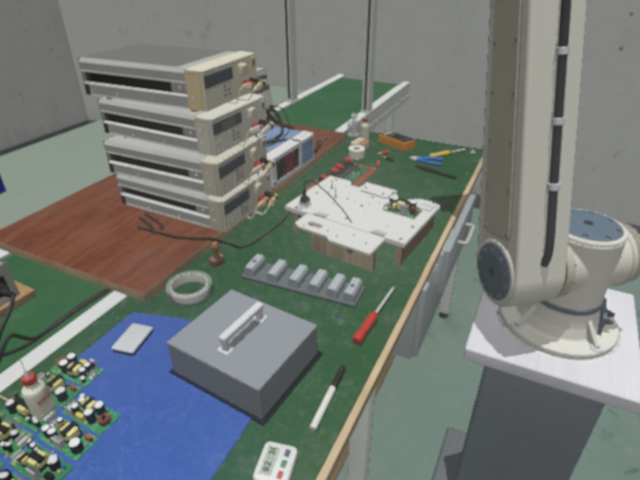

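```bash
cat > h.py <<'E'
import numpy as np, cv2
from scipy.optimize import minimize
from bench import readout, optics, order, r
def grab(n,save=None):
    f=optics.grab_frame(n)
    f["bgr"]=np.ascontiguousarray(f["frame"][:,:,::-1]); f["hsv"]=cv2.cvtColor(f["bgr"],cv2.COLOR_BGR2HSV)
    if save: cv2.imwrite(save,f["bgr"])
    return f
def proj(f,P):
    return cv2.projectPoints(np.asarray(P,float).reshape(-1,1,3),cv2.Rodrigues(f["R"])[0],f["t"],f["mtx"],f["dist"])[0][:,0]
def ray(f,uv,z):
    p=cv2.undistortPoints(np.asarray(uv,float).reshape(-1,1,2),f["mtx"],f["dist"])[:,0]
    d=np.c_[p,np.ones(len(p))]@f["R"]; c=-f["R"].T@f["t"]
    return c+d*((z-c[2])/d[:,2])[:,None]
def box(cx,cy,z0,sx,sy,z1):
    return np.array([[cx+a*sx/2,cy+b*sy/2,z] for a in(-1,1) for b in(-1,1) for z in(z0,z1)])
HOOD=[box(0,0,0,.194,.166,.069),box(0,0,.089,.014,.104,.101)]
GX=[-.099,-.0595,-.015,.0345,.089]; TH=[.013,.018,.023,.028,.033]
w0=[-.099-.0065-.012]+[g+t/2+.012 for g,t in zip(GX,TH)]
GAUGE=[box(0,0,0,.271,.068,.008)]+[box(w,0,.008,.024,.056,.030) for w in w0]
def place(B,x,y,yaw,z):
    c,s=np.cos(yaw),np.sin(yaw); return B@np.array([[c,s,0],[-s,c,0],[0,0,1]])+[x,y,z]
def render(f,boxes,pose,z,S=4):
    m=np.zeros((480,640),np.uint8)
    for b in boxes:
        q=np.round(proj(f,place(b,*pose,z))*16).astype(np.int32)
        cv2.fillConvexPoly(m,cv2.convexHull(q),255,cv2.LINE_AA,4)
    return m/255.
def fit(fs,masks,boxes,p0,z,sc=(.005,.005,.03)):
    def cost(p):
        c=0
        for f,m in zip(fs,masks):
            R=render(f,boxes,p,z); c+=1-np.minimum(R,m).sum()/np.maximum(R,m).sum()
        return c/len(fs)
    p0=np.array(p0,float); S=np.vstack([p0]+[p0+np.eye(3)[i]*sc[i] for i in range(3)])
    o=minimize(cost,p0,method="Nelder-Mead",options=dict(initial_simplex=S,xatol=1e-5,fatol=1e-5,maxiter=300))
    return o.x,o.fun
def comp(m,uv):
    n,l=cv2.connectedComponents(m.astype(np.uint8)); return (l==l[int(uv[1]),int(uv[0])]).astype(float)
def outline(img,f,boxes,pose,z,col=(0,0,255)):
    for b in boxes:
        q=np.round(proj(f,place(b,*pose,z))*16).astype(np.int32)
        for i in range(8):
            for j in range(i):
                if bin(i^j).count("1")==1: cv2.line(img,tuple(map(int,q[i])),tuple(map(int,q[j])),col,1,cv2.LINE_AA,4)
E
python3 - <<'E'
from h import *
t=grab("top"); s=grab("side")
print(ray(t,[(160,267)],.1),ray(t,[(272,260)],.03), ray(t,[(505,285)],0))
print('handle ends',ray(t,[(133,268),(184,266)],.106),'side',ray(s,[(222,347),(264,308)],.106))
for f,pts in((t,[(150,240),(203,270),(160,266),(272,220),(272,250),(250,260),(210,210),(150,210)]),(s,[(240,330),(290,370),(210,380),(300,280),(300,310),(330,340),(150,400)])):
    print([ (p,f["hsv"][p[1],p[0]].tolist()) for p in pts])
print(ray(t,[(447,265),(500,226),(580,275),(516,140),(520,355),(403,340),(180,342),(260,338)],0).round(3))
E
```

```text
[[0.49007968 0.35801081 0.1       ]] [[0.50943647 0.11646464 0.03      ]] [[ 0.44361455 -0.43234818  0.        ]]
handle ends [[0.48826133 0.41541641 0.106     ]
 [0.49070823 0.30418548 0.106     ]] side [[0.48508314 0.43763836 0.106     ]
 [0.47538829 0.32959047 0.106     ]]
[((150, 240), [107, 34, 187]), ((203, 270), [135, 19, 82]), ((160, 266), [120, 2, 247]), ((272, 220), [103, 28, 126]), ((272, 250), [102, 23, 221]), ((250, 260), [66, 117, 70]), ((210, 210), [68, 133, 65]), ((150, 210), [114, 182, 170])]
[((240, 330), [103, 16, 148]), ((290, 370), [102, 16, 80]), ((210, 380), [110, 33, 94]), ((300, 280), [85, 14, 110]), ((300, 310), [66, 67, 103]), ((330, 340), [64, 75, 98]), ((150, 400), [111, 141, 170])]
[[ 0.494 -0.297  0.   ]
 [ 0.585 -0.429  0.   ]
 [ 0.464 -0.614  0.   ]
 [ 0.798 -0.481  0.   ]
 [ 0.279 -0.458  0.   ]
 [ 0.32  -0.185  0.   ]
 [ 0.325  0.334  0.   ]
 [ 0.331  0.148  0.   ]]
```

```bash
cat > m.py <<'E'
from h import *
def grey(f,uv,thr,vlo=60):
    m=(f["hsv"][:,:,1]<thr)&(f["hsv"][:,:,2]>vlo)
    m=cv2.morphologyEx(m.astype(np.uint8),cv2.MORPH_OPEN,np.ones((3,3)))
    m=comp(m,uv).astype(np.uint8); return cv2.morphologyEx(m,cv2.MORPH_CLOSE,np.ones((5,5))).astype(float)
E
python3 - <<'E'
from m import *
t=grab("top"); s=grab("side")
mh=[grey(t,(150,240),70),grey(s,(240,330),60)]
mg=[grey(t,(272,250),70),grey(s,(300,280),50)]
for m in mh+mg: print(m.sum(),cv2.boundingRect(m.astype(np.uint8)))
for i in ([0],[1],[0,1]):
    print('hood',i,fit([[t,s][k] for k in i],[mh[k] for k in i],HOOD,(.49,.358,0),.005))
    print('gauge',i,fit([[t,s][k] for k in i],[mg[k] for k in i],GAUGE,(.51,.116,1.57),0), fit([[t,s][k] for k in i],[mg[k] for k in i],GAUGE,(.51,.116,-1.57),0))
hp=fit([t,s],mh,HOOD,(.49,.358,0),.005)[0]; gp=fit([t,s],mg,GAUGE,(.51,.116,-1.57),0)[0]; gq=fit([t,s],mg,GAUGE,(.51,.116,1.57),0)[0]
out=[]
for f,(x,y) in((t,(100,180)),(s,(150,230))):
    c=f["bgr"].copy(); outline(c,f,HOOD,hp,.005); outline(c,f,GAUGE,gp,0); outline(c,f,GAUGE,gq,0,(0,255,255))
    out.append(cv2.resize(c[y:y+150,x:x+240],None,fx=3.3,fy=2*1.0*1,interpolation=2) if 0 else cv2.resize(c[y:y+180,x:x+240],(400,300)))
    cv2.imwrite("pics/o_%d.png"%len(out),cv2.resize(c[y:y+180,x:x+220],(733,600),interpolation=cv2.INTER_CUBIC))
E
```

```text
6462.0 (117, 222, 83, 91)
12292.0 (168, 289, 151, 134)
3318.0 (255, 202, 36, 116)
3190.0 (242, 253, 123, 54)
hood [0] (array([ 0.49515183,  0.36802919, -0.09343214]), np.float64(0.09598906537727969))
gauge [0] (array([0.51008342, 0.11692301, 1.55345856]), np.float64(0.8517313282147431)) (array([ 0.51592241,  0.11764882, -3.08193617]), np.float64(0.057045711284356426))
hood [1] (array([ 0.49576583,  0.3696232 , -0.09171327]), np.float64(0.027897581137318217))
gauge [1] (array([0.51660346, 0.11609883, 0.06555541]), np.float64(0.06179451312431383)) (array([ 0.51780003,  0.11527606, -3.0805659 ]), np.float64(0.14015650163384508))
hood [0, 1] (array([ 0.4956194 ,  0.36960202, -0.08973989]), np.float64(0.06229226317662939))
gauge [0, 1] (array([0.51678598, 0.11691223, 0.06087905]), np.float64(0.062431893616591516)) (array([ 0.5162597,  0.1167042, -3.0791811]), np.float64(0.10405269367003084))
```

View pics/o_1.png

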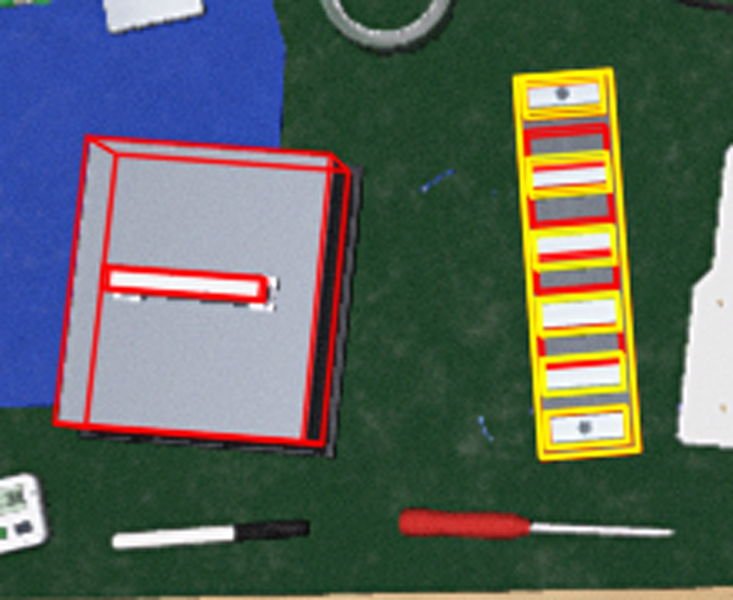

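View pics/o_2.png

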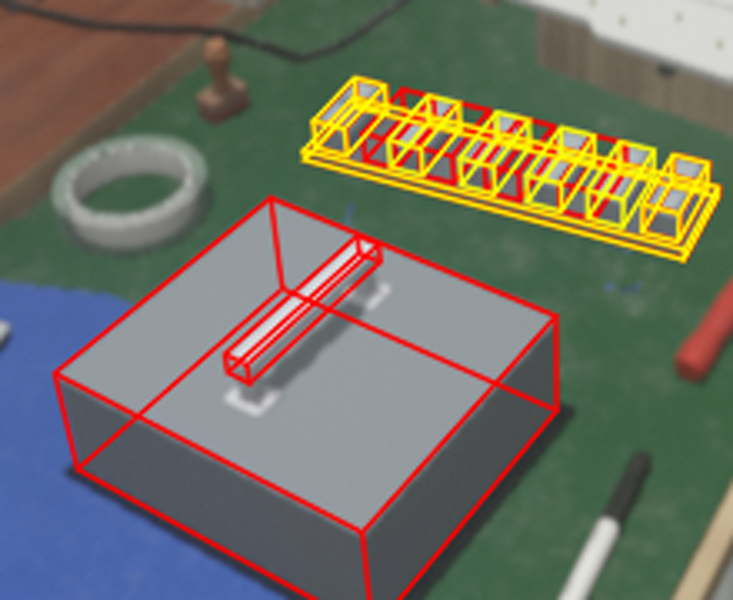

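```bash
cat >> h.py <<'E'
from scipy.spatial.transform import Rotation as Rot
def frame():
    s=readout.state(); return s, Rot.from_rotvec(s["tcp_rot"]).as_matrix()
def go(x,y,z,phi):
    "turn first (tool z), then shift; phi: world angle of tool y, mod pi"
    s,R=frame(); ph=np.arctan2(R[1,1],R[0,1]); a=(ph-phi+np.pi/2)%np.pi-np.pi/2
    R2=R@Rot.from_rotvec([0,0,a]).as_matrix(); d=R2.T@(np.array([x,y,z])-s["eef_pos"])
    print("t %.2f pos %s tilt %.4f phi %.4f turn %.4f shift(mm) %s q %s F %s w %.3f"%(s["clock"],s["eef_pos"].round(4),np.arccos(-R[2,2]),ph,a,(d*1e3).round(1),s["joint_positions"].round(2),s["contact_force"].round(1),s["grip_width"]))
E
python3 -c "
from h import *
go(.4956,.3696,.23,np.pi-.0905)"
```

```text
t 0.30 pos [ 0.2135 -0.5067  0.231 ] tilt 0.0006 phi 1.9695 turn -1.0816 shift(mm) [-898.2 -201.7    1.4] q [-0.89  0.26  0.11 -0.   -1.42 -0.28] F [ 0.4  0.6 -0.1] w 0.999
```

carry_out(motion=[0,0,0,0,-0.135,0,0,0,0,-0.135,0,0,0,0,-0.135,0,0,0,0,-0.135], force=90)

```text
clock: 0.7
eef_pos: [0.2136, -0.5068, 0.2312]
tcp_rot: [-1.429, 2.798, 0.0]
contact_force: [0.1, 0.1, 0.9]
grip_width: 1.002
gripper_force: 0.0
```

carry_out(motion=[0,0,0,0,-0.135,0,0,0,0,-0.135,0,0,0,0,-0.135,0,0,0,0,-0.135])

```text
clock: 1.1
eef_pos: [0.2136, -0.5068, 0.2312]
tcp_rot: [-2.123, 2.315, 0.0]
contact_force: [-0.6, 0.1, 0.0]
grip_width: 0.999
gripper_force: 0.0
```

carry_out(motion=[0,-0.036,-0.008,0,0,0,-0.036,-0.008,0,0,0,-0.036,-0.008,0,0,0,-0.036,-0.008,0,0,0,-0.036,-0.008,0,0])

```text
clock: 1.6
eef_pos: [0.2701, -0.3299, 0.2313]
tcp_rot: [-2.116, 2.322, -0.0]
contact_force: [1.0, 0.2, 0.7]
grip_width: 0.998
gripper_force: 0.0
```

carry_out(motion=[0,-0.036,-0.008,0,0,0,-0.036,-0.008,0,0,0,-0.036,-0.008,0,0,0,-0.036,-0.008,0,0,0,-0.036,-0.008,0,0])

```text
clock: 2.1
eef_pos: [0.3264, -0.1543, 0.2315]
tcp_rot: [-2.116, 2.321, -0.001]
contact_force: [0.8, 0.2, -0.0]
grip_width: 1.001
gripper_force: 0.0
```

carry_out(motion=[0,-0.036,-0.008,0,0,0,-0.036,-0.008,0,0,0,-0.036,-0.008,0,0,0,-0.036,-0.008,0,0,0,-0.036,-0.008,0,0])

```text
clock: 2.6
eef_pos: [0.3828, 0.0215, 0.2315]
tcp_rot: [-2.117, 2.32, -0.0]
contact_force: [0.4, -1.2, -0.7]
grip_width: 0.997
gripper_force: 0.0
```

carry_out(motion=[0,-0.036,-0.008,0,0,0,-0.036,-0.008,0,0,0,-0.036,-0.008,0,0,0,-0.036,-0.008,0,0,0,-0.036,-0.008,0,0])

```text
clock: 3.1
eef_pos: [0.4392, 0.197, 0.2313]
tcp_rot: [-2.117, 2.321, 0.0]
contact_force: [1.0, -0.2, 0.5]
grip_width: 1.001
gripper_force: 0.0
```

carry_out(motion=[0,-0.036,-0.008,0,0,0,-0.036,-0.008,0,0,0,-0.036,-0.008,0,0,0,-0.036,-0.008,0,0,0,-0.036,-0.008,0,0])

```text
clock: 3.6
eef_pos: [0.4957, 0.3724, 0.2312]
tcp_rot: [2.117, -2.321, 0.0]
contact_force: [1.0, -1.1, 0.4]
grip_width: 0.996
gripper_force: 0.0
```

```bash
python3 - <<'E'
from m import *
go(.4956,.3696,.084,np.pi-.0905)
s=grab("side")
t=grab("top","pics/t1.png")
m=grey(s,(290,370),60); print(m.sum(),cv2.boundingRect(m.astype(np.uint8)))
E
```

```text
t 3.60 pos [0.4957 0.3724 0.2312] tilt 0.0001 phi 3.0497 turn -0.0014 shift(mm) [  2.8  -0.2 147.2] q [ 0.9   0.4   0.31  0.   -1.48 -0.99] F [ 1.  -1.1  0.4] w 0.996
12301.0 (168, 289, 151, 135)
```

carry_out(motion=[0,0.003,0,0.035,0,0,0,0,0.035,0,0,0,0,0.035,0,0.3,0,0,0.025,0,0.3,0,0,0.017,0])

```text
clock: 4.2
eef_pos: [0.4942, 0.3669, 0.0819]
tcp_rot: [2.114, -2.319, 0.0]
contact_force: [-0.2, 1.7, 1.0]
grip_width: 0.709
gripper_force: 0.0
```

carry_out(motion=[1,0,0,0,0,1,0,0,0,0,1,0,0,0,0,1,0,0,0,0,1,0,0,0,0], force=100)

```text
clock: 4.7
eef_pos: [0.4959, 0.3687, 0.0863]
tcp_rot: [-2.115, 2.319, -0.0]
contact_force: [-1.8, 0.1, 5.9]
grip_width: 0.134
gripper_force: 98.5
```

carry_out(motion=[1,0,0,0,0,1,0,0,0,0,1,0,0,0,0,1,0,0,-0.005,0,1,0,0,-0.01,0])

```text
clock: 5.2
eef_pos: [0.4943, 0.3674, 0.0986]
tcp_rot: [2.115, -2.32, -0.001]
contact_force: [-0.1, -0.7, -3.7]
grip_width: 0.139
gripper_force: 97.8
```

carry_out(motion=[1,0,0,-0.025,0,1,0,0,-0.035,0,1,0,0,-0.035,0,1,0,0,-0.035,0,1,0,0,-0.035,0])

```text
clock: 5.7
eef_pos: [0.4948, 0.3677, 0.2662]
tcp_rot: [2.117, -2.321, -0.0]
contact_force: [1.3, 1.0, -3.0]
grip_width: 0.136
gripper_force: 97.9
```

```bash
python3 - <<'E'
from m import *
go(.435,-.445,.27,np.pi)
s=grab("side"); t=grab("top","pics/t2.png"); 
cv2.imwrite("pics/t2c.png",cv2.resize(t["bgr"][180:340,80:300],(800,582),interpolation=2))
E
```

```text
t 5.70 pos [0.4948 0.3677 0.2662] tilt 0.0002 phi 3.0496 turn -0.0920 shift(mm) [812.7  59.8  -4. ] q [ 0.89  0.39  0.38 -0.   -1.57 -0.98] F [ 1.3  1.  -3. ] w 0.136
```

View pics/t2.png

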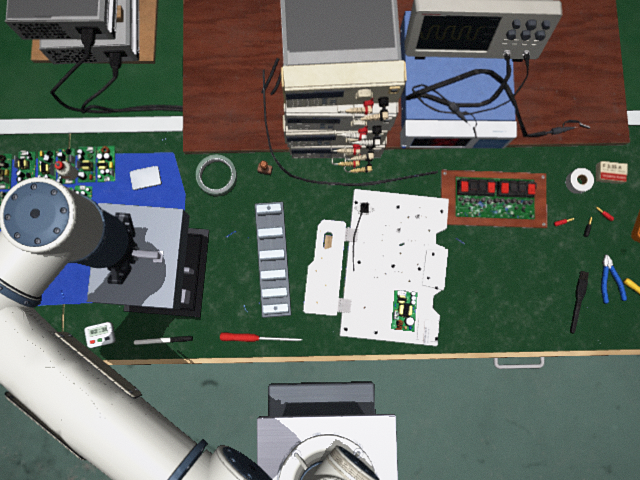

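carry_out(motion=[1,0,0,-0.004,-0.046,1,0,0,0,-0.046,1,0.02,0.001,0,0,1,0.036,0.003,0,0,1,0.036,0.003,0,0])

```text
clock: 6.3
eef_pos: [0.4875, 0.2751, 0.2675]
tcp_rot: [2.221, -2.219, -0.0]
contact_force: [-0.3, -0.4, -2.3]
grip_width: 0.134
gripper_force: 98.0
```

carry_out(motion=[1,0.036,0.003,0,0,1,0.036,0.003,0,0,1,0.036,0.003,0,0,1,0.036,0.003,0,0,1,0.036,0.003,0,0])

```text
clock: 6.8
eef_pos: [0.4724, 0.0945, 0.2681]
tcp_rot: [2.221, -2.221, -0.001]
contact_force: [0.7, -0.0, -2.9]
grip_width: 0.138
gripper_force: 98.0
```

carry_out(motion=[1,0.036,0.003,0,0,1,0.036,0.003,0,0,1,0.036,0.003,0,0,1,0.036,0.003,0,0,1,0.036,0.003,0,0])

```text
clock: 7.3
eef_pos: [0.4574, -0.0853, 0.2682]
tcp_rot: [-2.222, 2.221, 0.001]
contact_force: [1.1, 1.1, -2.7]
grip_width: 0.135
gripper_force: 98.0
```

carry_out(motion=[1,0.036,0.003,0,0,1,0.036,0.003,0,0,1,0.036,0.003,0,0,1,0.036,0.003,0,0,1,0.036,0.003,0,0])

```text
clock: 7.8
eef_pos: [0.4425, -0.2653, 0.2681]
tcp_rot: [-2.221, 2.221, 0.001]
contact_force: [0.9, -0.9, -2.7]
grip_width: 0.132
gripper_force: 98.0
```

carry_out(motion=[1,0.036,0.003,0,0,1,0.036,0.003,0,0,1,0.036,0.003,0,0,1,0.02,0,0,0,1,0.01,0,0,0])

```text
clock: 8.3
eef_pos: [0.4334, -0.4035, 0.2673]
tcp_rot: [2.219, -2.223, -0.003]
contact_force: [0.7, 1.0, -2.9]
grip_width: 0.131
gripper_force: 98.0
```

```bash
python3 - <<'E'
from m import *
go(.435,-.445,.082,np.pi)
s=grab("side","pics/s3.png"); t=grab("top","pics/t3.png"); 
E
```

```text
t 8.30 pos [ 0.4334 -0.4035  0.2673] tilt 0.0019 phi 3.1396 turn -0.0020 shift(mm) [ 41.7  -1.9 185.2] q [-0.49  0.34  0.31 -0.   -1.55  0.48] F [ 0.7  1.  -2.9] w 0.131
```

View pics/s3.png

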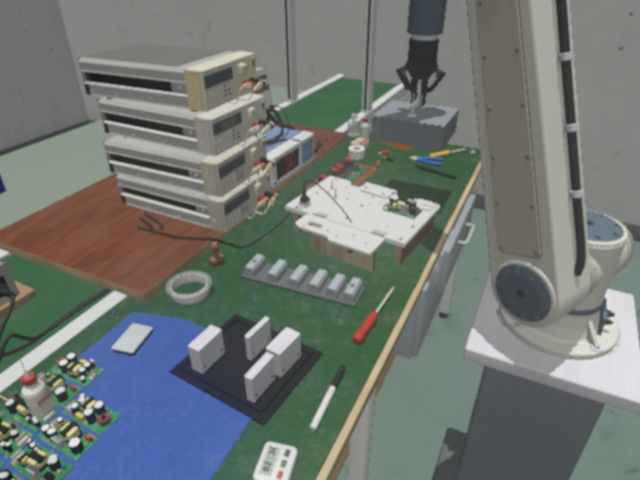

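carry_out(motion=[1,0.03,0,0,0,1,0.012,-0.002,0,0,1,0,0,0.03,0,1,0,0,0.04,0,1,0,0,0.04,0])

```text
clock: 8.9
eef_pos: [0.4367, -0.4428, 0.1577]
tcp_rot: [-2.222, 2.22, -0.002]
contact_force: [1.0, -0.2, -2.9]
grip_width: 0.137
gripper_force: 98.0
```

carry_out(motion=[1,0,0,0.03,0,1,0,0,0.02,0,1,0,0,0.012,0,1,0,0,0.006,0,1,0,0,0.004,0])

```text
clock: 9.4
eef_pos: [0.4368, -0.4439, 0.0869]
tcp_rot: [-2.222, 2.221, -0.002]
contact_force: [0.5, -1.1, -1.6]
grip_width: 0.138
gripper_force: 98.0
```

carry_out(motion=[1,0,0,0,0,1,0,0,0.003,0,1,0,0,0,0])

```text
clock: 9.7
eef_pos: [0.4363, -0.4441, 0.0836]
tcp_rot: [-2.221, 2.221, -0.001]
contact_force: [0.4, -0.4, -2.9]
grip_width: 0.136
gripper_force: 98.1
```

carry_out(motion=[1,0,0,0.002,0,1,0,0,0.001,0,1,0,0,0,0])

```text
clock: 10.0
eef_pos: [0.4364, -0.4443, 0.0813]
tcp_rot: [2.222, -2.221, 0.002]
contact_force: [-1.2, 2.1, 3.3]
grip_width: 0.136
gripper_force: 98.8
```

carry_out(motion=[1,0,0,0.001,0,1,0,0,0.001,0,1,0,0,0,0])

```text
clock: 10.3
eef_pos: [0.4364, -0.4443, 0.0812]
tcp_rot: [2.222, -2.22, 0.004]
contact_force: [-3.0, 5.5, 13.8]
grip_width: 0.13
gripper_force: 100.3
```

Seated on the bench. Release and back off upward, then look at the plates.

carry_out(motion=[0.6,0,0,-0.001,0,0.6,0,0,0,0,0.6,0,0,0,0,0.6,0,0,-0.02,0,0.6,0,0,-0.04,0])

```text
clock: 10.8
eef_pos: [0.4344, -0.4425, 0.1359]
tcp_rot: [2.22, -2.221, -0.013]
contact_force: [1.4, -1.2, -0.1]
grip_width: 0.401
gripper_force: 0.0
```

carry_out(motion=[0,0,0,-0.04,0,0,-0.03,0,-0.04,0,0,-0.03,0,-0.04,0,0,-0.03,0,0,0,0,-0.03,0,0,0])

```text
clock: 11.3
eef_pos: [0.4367, -0.3232, 0.2605]
tcp_rot: [-2.22, 2.221, -0.004]
contact_force: [0.2, 0.3, -0.7]
grip_width: 1.0
gripper_force: 0.0
```

```bash
python3 - <<'E'
from m import *
s=grab("side"); t=grab("top")
go(.44,.2,.25,np.pi/2)
cv2.imwrite("pics/t4.png",cv2.resize(t["bgr"][215:325,110:215],(573,600),interpolation=2))
cv2.imwrite("pics/s4.png",cv2.resize(s["bgr"][310:420,165:325],(800,550),interpolation=2))
E
```

```text
t 11.40 pos [ 0.4364 -0.3215  0.26  ] tilt 0.0017 phi -3.1389 turn -1.5681 shift(mm) [   3.6 -521.5   10.2] q [-0.35  0.23  0.15 -0.   -1.49  0.35] F [ 0.6 -0.8  0.2] w 1.002
```

View pics/t4.png

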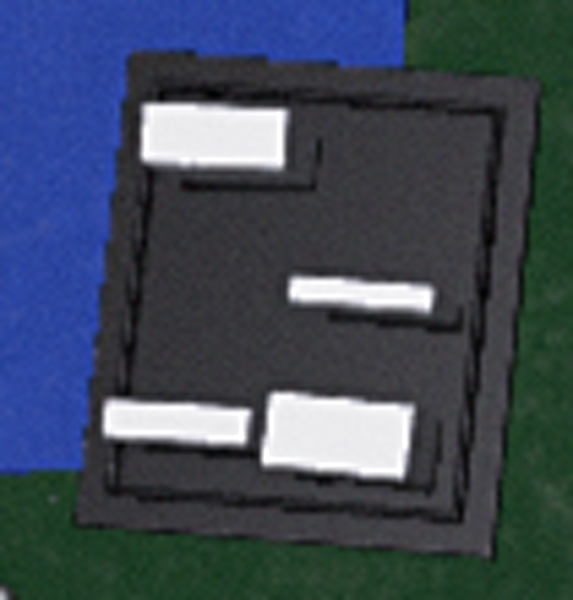

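View pics/s4.png

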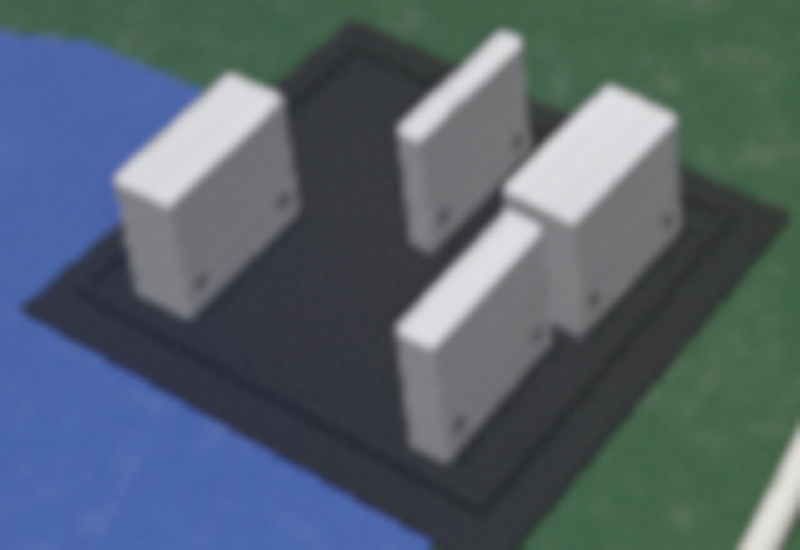

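```bash
cat > pl.py <<'E'
from m import *
def plates(fs,z=.005):
    t,s=fs; out=[]
    m=((t["hsv"][:,:,2]>180)&(t["hsv"][:,:,1]<60)).astype(np.uint8)
    m[:205]=0; m[330:]=0; m[:,:115]=0; m[:,212:]=0
    n,l,st,c=cv2.connectedComponentsWithStats(m)
    for i in range(1,n):
        if st[i,4]<60: continue
        w=ray(t,[c[i]],z+.056)[0]
        ms=(l==i).astype(float)
        (_,_),(a,b),_=cv2.minAreaRect(np.argwhere(l==i).astype(np.float32))
        best=min(((fit([t],[ms],[box(0,0,.0559,k,.06,.056)],(w[0],w[1],-.07),z,(.003,.003,.03)),k) for k in(.01,.015,.02,.025,.03)),key=lambda q:q[0][1])
        px=ray(t,[c[i]+[0,-.5],c[i]+[0,.5]],z+.056); A=st[i,4]*np.linalg.norm(px[0]-px[1])**2*1e6
        print("th",best[1],"area/60 %.1f"%(A/60),"pose",best[0][0].round(4),"err %.3f"%best[0][1]); out.append((best[1],best[0][0]))
    return out
E
python3 - <<'E'
from pl import *
t=grab("top"); s=grab("side")
P=plates((t,s))
c=s["bgr"].copy(); d=t["bgr"].copy()
for k,p in P: B=[box(0,0,0,k,.06,.056)]; outline(c,s,B,p,.005); outline(d,t,B,p,.005)
hd=[.4956,.3696,-.0905]
B=[box(0,0,0,.208,.18,.005)]; outline(c,s,B,hd,0,(0,255,255)); outline(d,t,B,hd,0,(0,255,255))
cv2.imwrite("pics/s5.png",np.hstack([cv2.resize(c[310:420,165:325],(436,300)),cv2.resize(d[215:325,110:220],(300,300),interpolation=2)]))
E
```

```text
th 0.02 area/60 24.3 pose [ 0.558   0.3936 -0.0333] err 0.115
th 0.01 area/60 9.0 pose [ 0.491   0.3325 -0.0696] err 0.349
th 0.025 area/60 28.8 pose [ 0.4325  0.3413 -0.1107] err 0.105
th 0.01 area/60 13.9 pose [ 0.4388  0.4075 -0.0665] err 0.142
```

View pics/s5.png

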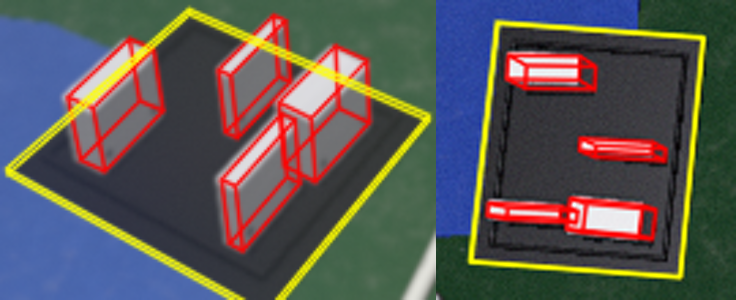

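```bash
cat >> h.py <<'E'
def render(f,boxes,pose,z,S=6):
    Q=[proj(f,place(b,*pose,z)) for b in boxes]; A=np.vstack(Q); lo=np.maximum(np.floor(A.min(0)).astype(int)-1,0); hi=np.minimum(np.ceil(A.max(0)).astype(int)+2,[640,480])
    w,h=hi-lo; m=np.zeros((h*S,w*S),np.uint8)
    for q in Q: cv2.fillConvexPoly(m,cv2.convexHull(np.round(((q-lo+.5)*S-.5)*16).astype(np.int32)),255,cv2.LINE_8,4)
    o=np.zeros((480,640)); o[lo[1]:hi[1],lo[0]:hi[0]]=cv2.resize(m,(int(w),int(h)),interpolation=cv2.INTER_AREA)/255.; return o
E
python3 - <<'E'
from pl import *
t=grab("top"); s=grab("side")
P=plates((t,s))
mg=[grey(t,(272,250),70),grey(s,(300,280),50)]
for i in ([0],[1],[0,1]): print(fit([[t,s][k] for k in i],[mg[k] for k in i],GAUGE,(.5168,.117,.061),0))
E
```

```text
th 0.025 area/60 24.1 pose [ 0.558   0.3945 -0.0584] err 0.079
th 0.01 area/60 9.0 pose [ 0.4911  0.3325 -0.0984] err 0.159
th 0.03 area/60 28.7 pose [ 0.4326  0.3414 -0.124 ] err 0.072
th 0.015 area/60 14.0 pose [ 0.4389  0.4075 -0.0786] err 0.114
(array([0.5158661 , 0.11745745, 0.05767651]), np.float64(0.025441812497006833))
(array([0.51666191, 0.11648663, 0.06253902]), np.float64(0.04006720951273102))
(array([0.51628974, 0.11721955, 0.05917541]), np.float64(0.03457034374799184))
```

```bash
python3 -c "
from h import *
go(.4326,.3414,.12,np.pi-.124)"
```

```text
t 11.60 pos [ 0.4361 -0.3245  0.2589] tilt 0.0007 phi 3.1413 turn 0.1237 shift(mm) [-660.3   85.8  138.9] q [-0.35  0.24  0.15  0.   -1.49  0.35] F [-0.3  0.4  1. ] w 1.001
```

carry_out(motion=[0,0,0,0,0.124,0,-0.03,0.005,0,0,0,-0.04,0.005,0,0,0,-0.04,0.005,0,0,0,-0.04,0.005,0,0])

```text
clock: 12.1
eef_pos: [0.4348, -0.1722, 0.2588]
tcp_rot: [2.077, -2.356, -0.001]
contact_force: [1.2, 1.1, 0.3]
grip_width: 1.0
gripper_force: 0.0
```

carry_out(motion=[0,-0.04,0.005,0,0,0,-0.04,0.005,0,0,0,-0.04,0.005,0,0,0,-0.04,0.005,0,0,0,-0.04,0.005,0,0])

```text
clock: 12.6
eef_pos: [0.435, 0.0299, 0.2592]
tcp_rot: [2.078, -2.356, 0.0]
contact_force: [0.3, -0.1, -0.2]
grip_width: 1.002
gripper_force: 0.0
```

carry_out(motion=[0,-0.04,0.005,0,0,0,-0.04,0.005,0,0,0,-0.04,0.005,0,0,0,-0.04,0.005,0,0,0,-0.04,0.005,0,0])

```text
clock: 13.1
eef_pos: [0.4352, 0.2317, 0.259]
tcp_rot: [2.078, -2.356, 0.001]
contact_force: [-0.0, 0.5, -0.3]
grip_width: 0.995
gripper_force: 0.0
```

carry_out(motion=[0.2,-0.04,0.005,0.03,0,0.2,-0.03,0.005,0.03,0,0.2,0,0.005,0.03,0,0.2,0,0.004,0.03,0,0.2,0,0,0.02,0])

```text
clock: 13.6
eef_pos: [0.424, 0.3011, 0.1165]
tcp_rot: [2.076, -2.353, 0.0]
contact_force: [-0.3, -0.5, 0.4]
grip_width: 0.802
gripper_force: 0.0
```

```bash
python3 -c "
from h import *
go(.4326,.3414,.031,np.pi-.124)"
```

```text
t 13.60 pos [0.424  0.3011 0.1165] tilt 0.0039 phi 3.0168 turn -0.0008 shift(mm) [-41.3  -3.8  85.4] q [ 0.92  0.26 -0.18 -0.   -1.13 -1.04] F [-0.3 -0.5  0.4] w 0.802
```

carry_out(motion=[0.3,-0.025,-0.002,0,0,0.3,-0.016,-0.002,0.01,0,0.3,0,0,0.03,0,0.3,0,0,0.03,0,0.3,0,0,0.015,0])

```text
clock: 14.1
eef_pos: [0.4332, 0.3406, 0.0311]
tcp_rot: [2.074, -2.353, 0.001]
contact_force: [-0.0, -0.9, 0.4]
grip_width: 0.698
gripper_force: 0.0
```

carry_out(motion=[1,0,0,0,0,1,0,0,0,0,1,0,0,0,0,1,0,0,0,0,1,0,0,0,0], force=60)

```text
clock: 14.6
eef_pos: [0.4338, 0.3425, 0.035]
tcp_rot: [-2.079, 2.354, 0.0]
contact_force: [0.3, -0.6, -2.2]
grip_width: 0.345
gripper_force: 61.8
```

```bash
python3 - <<'E'
from h import *
go(.6051,.1223,.11,np.pi+.0595)
grab("top")
t=grab("side"); cv2.imwrite("pics/s6.png",t["bgr"][200:440,130:450])
E
```

```text
t 14.60 pos [0.4338 0.3425 0.035 ] tilt 0.0011 phi 3.0175 turn -0.1836 shift(mm) [ 229.9 -158.   -75.1] q [ 0.95  0.4  -0.21 -0.   -0.96 -1.08] F [ 0.3 -0.6 -2.2] w 0.345
```

View pics/s6.png

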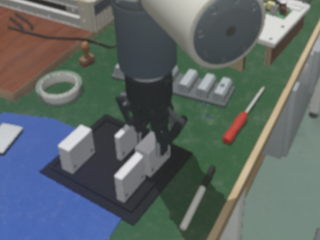

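carry_out(motion=[1,0,0,-0.015,0,1,0,0,-0.03,0,1,0,0,-0.03,0,1,0,0,-0.015,-0.092,1,0,0,0,-0.092])

```text
clock: 15.2
eef_pos: [0.4348, 0.3435, 0.1277]
tcp_rot: [-2.287, 2.145, -0.0]
contact_force: [0.0, -0.2, -2.1]
grip_width: 0.337
gripper_force: 61.8
```

carry_out(motion=[1,0.033,-0.022,0,0,1,0.033,-0.022,0,0,1,0.033,-0.022,0,0,1,0.033,-0.022,0,0,1,0.033,-0.022,0,0])

```text
clock: 15.7
eef_pos: [0.5539, 0.1829, 0.1246]
tcp_rot: [-2.287, 2.153, 0.0]
contact_force: [0.9, 1.1, -2.2]
grip_width: 0.338
gripper_force: 61.7
```

carry_out(motion=[1,0.033,-0.024,0,0,1,0.02,-0.016,0,0,1,0.01,-0.008,0,0,1,0,0,0,0,1,0,0,0,0])

```text
clock: 16.2
eef_pos: [0.6045, 0.1246, 0.1242]
tcp_rot: [2.287, -2.154, -0.001]
contact_force: [0.1, -0.0, -2.7]
grip_width: 0.335
gripper_force: 61.8
```

```bash
cat > held.py <<'E'
from m import *
import sys
# fit top face of a held plate in the side+top view: report brightness blobs near gripper
def hc(k,pose0,zb):
    t=grab("top");s=grab("side"); o=[]
    for f in(t,s):
        c=f["bgr"].copy(); outline(c,f,[box(0,0,0,k,.06,.056)],pose0,zb); outline(c,f,GAUGE,(.5163,.117,.0595),0,(0,255,255))
        q=proj(f,[[*pose0[:2],zb]])[0].astype(int); x=np.clip(q[0]-60,0,520); y=np.clip(q[1]-60,0,360)
        o.append(cv2.resize(c[y:y+120,x:x+120],(400,400),interpolation=2))
    return np.hstack(o)
E
python3 - <<'E'
from held import *
go(.6051,.1223,.038,np.pi+.0595)
s,_=frame(); p=s["eef_pos"]
cv2.imwrite("pics/a7.png",hc(.03,(p[0],p[1],.0595),p[2]-.03))
E
```

```text
t 16.20 pos [0.6045 0.1246 0.1242] tilt 0.0006 phi -3.0816 turn 0.0004 shift(mm) [ 2.3 -0.5 86.2] q [ 0.46  0.44  0.1  -0.   -1.23 -0.4 ] F [ 0.1 -0.  -2.7] w 0.335
```

View pics/a7.png

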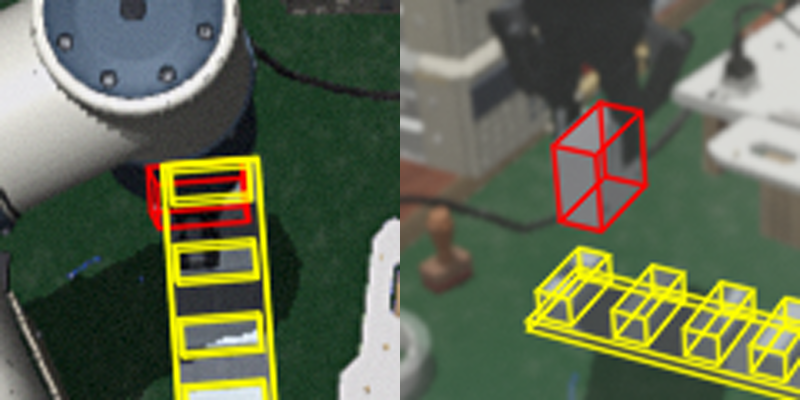

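carry_out(motion=[1,0.002,0,0.03,0,1,0,0,0.015,0,1,0,0,0.008,0,1,0,0,0.006,0,1,0,0,0.006,0])

```text
clock: 16.8
eef_pos: [0.6055, 0.1227, 0.06]
tcp_rot: [-2.287, 2.152, -0.001]
contact_force: [0.5, 0.2, -2.5]
grip_width: 0.337
gripper_force: 61.8
```

carry_out(motion=[1,0,0,0.005,0,1,0,0,0.005,0,1,0,0,0.004,0,1,0,0,0.003,0,1,0,0,0,0])

```text
clock: 17.3
eef_pos: [0.6048, 0.122, 0.042]
tcp_rot: [2.286, -2.154, -0.001]
contact_force: [1.0, 0.2, -2.3]
grip_width: 0.339
gripper_force: 61.8
```

carry_out(motion=[1,0,0,0.002,0,1,0,0,0.002,0,1,0,0,0,0])

```text
clock: 17.6
eef_pos: [0.6049, 0.1221, 0.0382]
tcp_rot: [2.287, -2.154, -0.0]
contact_force: [0.7, -0.3, -2.7]
grip_width: 0.338
gripper_force: 61.8
```

carry_out(motion=[1,0,0,0.001,0,1,0,0,0.001,0,1,0,0,0,0])

```text
clock: 17.9
eef_pos: [0.6051, 0.1221, 0.0379]
tcp_rot: [-2.287, 2.153, -0.001]
contact_force: [-4.0, 0.4, 6.6]
grip_width: 0.338
gripper_force: 62.8
```

carry_out(motion=[0.5,0,0,0,0,0.5,0,0,0,0,0.5,0,0,-0.01,0,0.5,0,0,-0.03,0,0.4,0,0,-0.04,0])

```text
clock: 18.4
eef_pos: [0.604, 0.1216, 0.1161]
tcp_rot: [2.284, -2.151, -0.002]
contact_force: [0.2, -0.3, 0.0]
grip_width: 0.598
gripper_force: 0.0
```

```bash
python3 - <<'E'
from held import *
go(.558,.3945,.12,np.pi-.058)
E
```

```text
t 18.40 pos [0.604  0.1216 0.1161] tilt 0.0040 phi -3.0817 turn 0.1179 shift(mm) [-269.7   61.7   -4.1] q [ 0.45  0.44  0.08 -0.   -1.22 -0.39] F [ 0.2 -0.3  0. ] w 0.598
```

carry_out(motion=[0.3,0,0,-0.004,0.118,0.3,-0.038,0.009,0,0,0.3,-0.038,0.009,0,0,0.3,-0.038,0.009,0,0,0.3,-0.038,0.009,0,0])

```text
clock: 18.9
eef_pos: [0.5778, 0.2774, 0.1214]
tcp_rot: [-2.155, 2.284, -0.001]
contact_force: [0.7, -0.5, 0.0]
grip_width: 0.7
gripper_force: 0.0
```

carry_out(motion=[0.3,-0.038,0.009,0,0,0.3,-0.038,0.009,0,0,0.3,-0.028,0.006,0,0,0.3,-0.014,0.002,0,0,0.3,0,0,0,0])

```text
clock: 19.4
eef_pos: [0.5585, 0.397, 0.1205]
tcp_rot: [-2.158, 2.282, -0.0]
contact_force: [0.2, -1.5, -0.3]
grip_width: 0.698
gripper_force: 0.0
```

```bash
python3 - <<'E'
from held import *
go(.558,.3945,.031,np.pi-.058)
E
```

```text
t 19.40 pos [0.5585 0.397  0.1205] tilt 0.0003 phi 3.0856 turn 0.0020 shift(mm) [ 2.5  0.4 89.5] q [ 0.85  0.57  0.31  0.   -1.31 -0.9 ] F [ 0.2 -1.5 -0.3] w 0.698
```

carry_out(motion=[0.3,0.002,0,0.03,0,0.3,0,0,0.03,0,0.3,0,0,0.02,0,0.3,0,0,0.006,0,0.3,0,0,0,0])

```text
clock: 19.9
eef_pos: [0.559, 0.3921, 0.0342]
tcp_rot: [2.154, -2.285, 0.001]
contact_force: [0.3, -0.2, 1.5]
grip_width: 0.699
gripper_force: 0.0
```

carry_out(motion=[1,0,0,0,0,1,0,0,0,0,1,0,0,0,0,1,0,0,0,0,1,0,0,0,0])

```text
clock: 20.4
eef_pos: [0.5594, 0.3938, 0.0362]
tcp_rot: [-2.155, 2.283, -0.001]
contact_force: [-1.4, -1.7, 5.6]
grip_width: 0.28
gripper_force: 59.3
```

```bash
python3 - <<'E'
from held import *
go(.5507,.1191,.12,np.pi+.0595)
E
```

```text
t 20.40 pos [0.5594 0.3938 0.0362] tilt 0.0025 phi 3.0840 turn -0.1170 shift(mm) [273.6  24.8 -84.2] q [ 0.84  0.62  0.18  0.   -1.12 -0.9 ] F [-1.4 -1.7  5.6] w 0.280
```

carry_out(motion=[1,0,0,-0.015,0,1,0,0,-0.03,0,1,0,0,-0.03,0,1,0,0,-0.015,-0.058,1,0,0,0,-0.059])

```text
clock: 20.9
eef_pos: [0.5598, 0.3943, 0.1277]
tcp_rot: [-2.285, 2.148, -0.001]
contact_force: [0.7, 0.2, -2.1]
grip_width: 0.282
gripper_force: 59.1
```

carry_out(motion=[1,0.03,0.003,0,0,1,0.038,0.003,0,0,1,0.038,0.003,0,0,1,0.038,0.003,0,0,1,0.038,0.003,0,0])

```text
clock: 21.4
eef_pos: [0.5539, 0.2092, 0.1241]
tcp_rot: [2.286, -2.154, -0.001]
contact_force: [0.7, -0.6, -1.4]
grip_width: 0.282
gripper_force: 59.1
```

carry_out(motion=[1,0.038,0.003,0,0,1,0.03,0.003,0,0,1,0.015,0.003,0,0,1,0.008,0.001,0,0,1,0,0,0,0])

```text
clock: 21.9
eef_pos: [0.5498, 0.1191, 0.1244]
tcp_rot: [-2.285, 2.156, 0.0]
contact_force: [-0.1, -0.8, -1.7]
grip_width: 0.282
gripper_force: 59.1
```

```bash
python3 - <<'E'
from held import *
go(.5507,.1191,.039,np.pi+.0595)
s,_=frame(); p=s["eef_pos"]
a=hc(.025,(p[0],p[1],.0595),p[2]-.031)
cv2.imwrite("pics/a8.png",a)
E
```

```text
t 21.90 pos [0.5498 0.1191 0.1244] tilt 0.0002 phi -3.0833 turn -0.0012 shift(mm) [ 0.  -0.9 85.4] q [ 0.49  0.33 -0.06 -0.   -1.18 -0.43] F [-0.1 -0.8 -1.7] w 0.282
```

View pics/a8.png

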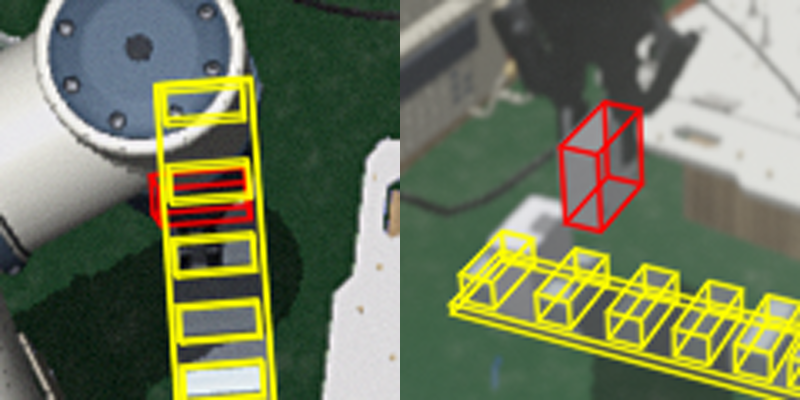

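carry_out(motion=[1,0,-0.001,0.03,0,1,0,0,0.015,0,1,0,0,0.008,0,1,0,0,0.006,0,1,0,0,0.006,0])

```text
clock: 22.5
eef_pos: [0.5515, 0.12, 0.0597]
tcp_rot: [-2.286, 2.153, -0.001]
contact_force: [-0.3, 0.3, -1.3]
grip_width: 0.278
gripper_force: 59.1
```

carry_out(motion=[1,0,0,0.005,0,1,0,0,0.005,0,1,0,0,0.004,0,1,0,0,0.003,0,1,0,0,0,0])

```text
clock: 23.0
eef_pos: [0.5506, 0.1192, 0.042]
tcp_rot: [2.285, -2.155, -0.0]
contact_force: [0.2, 0.4, -0.7]
grip_width: 0.278
gripper_force: 59.1
```

carry_out(motion=[1,0,0,0.002,0,1,0,0,0.001,0,1,0,0,0.001,0,1,0,0,0,0])

```text
clock: 23.4
eef_pos: [0.551, 0.1193, 0.0393]
tcp_rot: [-2.286, 2.154, -0.001]
contact_force: [-2.1, -0.6, 4.4]
grip_width: 0.279
gripper_force: 59.9
```

carry_out(motion=[0.6,0,0,0,0,0.6,0,0,0,0,0.6,0,0,-0.01,0,0.6,0,0,-0.03,0,0.5,0,0,-0.04,0])

```text
clock: 23.9
eef_pos: [0.5497, 0.1188, 0.1183]
tcp_rot: [2.283, -2.153, -0.002]
contact_force: [-0.4, 1.7, 0.5]
grip_width: 0.499
gripper_force: 0.0
```

```bash
python3 - <<'E'
from held import *
go(.4389,.4075,.12,np.pi-.0786)
E
```

```text
t 23.90 pos [0.5497 0.1188 0.1183] tilt 0.0039 phi -3.0827 turn 0.1375 shift(mm) [-279.1  133.2   -1.8] q [ 0.49  0.34 -0.07 -0.   -1.17 -0.43] F [-0.4  1.7  0.5] w 0.499
```

carry_out(motion=[0.4,0,0,-0.004,0.137,0.4,-0.036,0.017,0,0,0.4,-0.036,0.017,0,0,0.4,-0.036,0.017,0,0,0.4,-0.036,0.017,0,0])

```text
clock: 24.4
eef_pos: [0.4939, 0.2696, 0.1234]
tcp_rot: [-2.132, 2.306, -0.0]
contact_force: [1.5, 1.5, 0.6]
grip_width: 0.602
gripper_force: 0.0
```

carry_out(motion=[0.4,-0.036,0.017,0,0,0.4,-0.036,0.017,0,0,0.4,-0.036,0.017,0,0,0.4,-0.018,0.01,0,0,0.4,-0.009,0.004,0,0])

```text
clock: 24.9
eef_pos: [0.4392, 0.4098, 0.123]
tcp_rot: [-2.135, 2.304, 0.0]
contact_force: [-0.2, 0.0, -0.5]
grip_width: 0.599
gripper_force: 0.0
```

carry_out(motion=[0.4,0,0,0,0,0.4,0,0,0,0])

```text
clock: 25.1
eef_pos: [0.4404, 0.4071, 0.1227]
tcp_rot: [2.133, -2.307, 0.0]
contact_force: [-0.3, -0.4, -0.2]
grip_width: 0.599
gripper_force: 0.0
```

```bash
python3 - <<'E'
from held import *
go(.4389,.4075,.031,np.pi-.0786)
E
```

```text
t 25.10 pos [0.4404 0.4071 0.1227] tilt 0.0002 phi 3.0632 turn 0.0002 shift(mm) [-0.3  1.5 91.7] q [ 1.01  0.4   0.04  0.   -1.21 -1.09] F [-0.3 -0.4 -0.2] w 0.599
```

carry_out(motion=[0.4,0,0.002,0.03,0,0.4,0,0,0.03,0,0.4,0,0,0.02,0,0.4,0,0,0.008,0,0.4,0,0,0,0])

```text
clock: 25.6
eef_pos: [0.4382, 0.4066, 0.0338]
tcp_rot: [2.13, -2.306, 0.001]
contact_force: [0.9, 0.1, -0.2]
grip_width: 0.601
gripper_force: 0.0
```

carry_out(motion=[1,0,0,0,0,1,0,0,0,0,1,0,0,0,0,1,0,0,0,0,1,0,0,0,0])

```text
clock: 26.1
eef_pos: [0.4387, 0.4088, 0.036]
tcp_rot: [-2.132, 2.304, 0.0]
contact_force: [-1.2, -0.0, 6.3]
grip_width: 0.166
gripper_force: 59.6
```

```bash
python3 - <<'E'
from held import *
go(.4569,.1135,.125,np.pi+.0595)
E
```

```text
t 26.10 pos [0.4387 0.4088 0.036 ] tilt 0.0028 phi 3.0641 turn -0.1370 shift(mm) [295.7  -0.8 -89.5] q [ 1.01  0.48 -0.08  0.   -1.01 -1.09] F [-1.2 -0.   6.3] w 0.166
```

carry_out(motion=[1,0,0,-0.015,0,1,0,0,-0.03,0,1,0,0,-0.03,0,1,0,0,-0.015,-0.068,1,0,0,0,-0.069])

```text
clock: 26.6
eef_pos: [0.4389, 0.4092, 0.1274]
tcp_rot: [-2.285, 2.148, 0.001]
contact_force: [-0.6, 0.7, -1.2]
grip_width: 0.161
gripper_force: 58.7
```

carry_out(motion=[1,0.04,0,0,0,1,0.04,0,0,0,1,0.04,0,0,0,1,0.04,0,0,0,1,0.04,0,0,0])

```text
clock: 27.1
eef_pos: [0.4493, 0.2067, 0.1243]
tcp_rot: [2.286, -2.154, -0.0]
contact_force: [0.4, 0.5, -1.0]
grip_width: 0.161
gripper_force: 58.7
```

carry_out(motion=[1,0.04,0,0,0,1,0.03,0,0,0,1,0.016,0,0,0,1,0.008,0,0,0,1,0,0,0,0])

```text
clock: 27.6
eef_pos: [0.4552, 0.114, 0.1244]
tcp_rot: [2.285, -2.156, -0.0]
contact_force: [-0.0, 0.8, -1.0]
grip_width: 0.163
gripper_force: 58.7
```

```bash
python3 - <<'E'
from held import *
go(.4569,.1142,.039,np.pi+.0595)
s,_=frame(); p=s["eef_pos"]
a=hc(.015,(p[0],p[1],.0595),p[2]-.031)
cv2.imwrite("pics/a9.png",a)
E
```

```text
t 27.60 pos [0.4552 0.114  0.1244] tilt 0.0002 phi -3.0838 turn -0.0017 shift(mm) [-0.1 -1.7 85.4] q [ 0.58  0.16 -0.29 -0.   -1.12 -0.52] F [-0.   0.8 -1. ] w 0.163
```

View pics/a9.png

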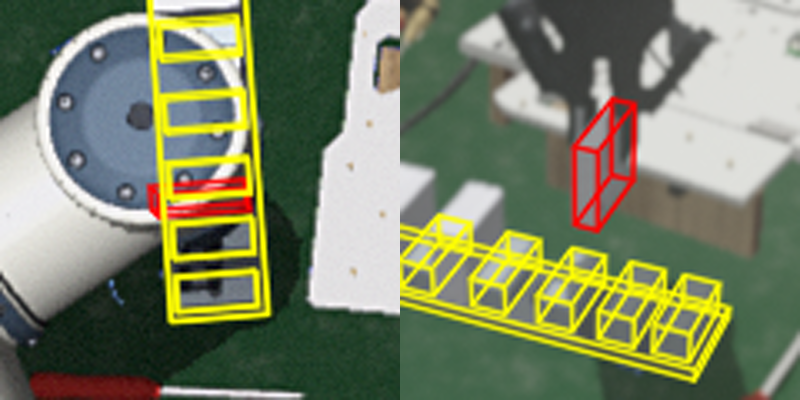

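carry_out(motion=[1,0,-0.001,0.03,0,1,0,0,0.015,0,1,0,0,0.008,0,1,0,0,0.006,0,1,0,0,0.006,0])

```text
clock: 28.2
eef_pos: [0.4569, 0.1152, 0.0596]
tcp_rot: [-2.286, 2.153, -0.001]
contact_force: [-0.9, 0.0, -1.2]
grip_width: 0.164
gripper_force: 58.7
```

carry_out(motion=[1,0,0,0.005,0,1,0,0,0.005,0,1,0,0,0.004,0,1,0,0,0.003,0,1,0,0,0,0])

```text
clock: 28.7
eef_pos: [0.4561, 0.1144, 0.0421]
tcp_rot: [2.285, -2.155, -0.0]
contact_force: [-0.5, 0.2, -0.9]
grip_width: 0.163
gripper_force: 58.7
```

carry_out(motion=[1,0,0,0.002,0,1,0,0,0.001,0,1,0,0,0.001,0,1,0,0,0,0])

```text
clock: 29.1
eef_pos: [0.4565, 0.1146, 0.039]
tcp_rot: [-2.286, 2.154, -0.001]
contact_force: [-2.3, -0.2, 5.2]
grip_width: 0.165
gripper_force: 59.4
```

Home. Release, then the 10 mm plate at (.4911,.3325,-.098).

carry_out(motion=[0.65,0,0,0,0,0.65,0,0,0,0,0.65,0,0,-0.01,0,0.65,0,0,-0.03,0,0.55,0,0,-0.04,0])

```text
clock: 29.6
eef_pos: [0.4552, 0.1139, 0.1186]
tcp_rot: [2.283, -2.153, -0.002]
contact_force: [2.1, 0.5, 0.6]
grip_width: 0.451
gripper_force: 0.0
```

```bash
python3 - <<'E'
from held import *
go(.4911,.3325,.12,np.pi-.0984)
E
```

```text
t 29.60 pos [0.4552 0.1139 0.1186] tilt 0.0038 phi -3.0827 turn 0.1573 shift(mm) [-221.   -14.3   -1.9] q [ 0.58  0.17 -0.3  -0.   -1.11 -0.52] F [2.1 0.5 0.6] w 0.451
```

carry_out(motion=[0.4,0,0,-0.004,0.08,0.4,0,0,0,0.077,0.4,-0.036,-0.002,0,0,0.4,-0.036,-0.002,0,0,0.4,-0.036,-0.002,0,0])

```text
clock: 30.1
eef_pos: [0.4732, 0.2227, 0.1235]
tcp_rot: [-2.109, 2.327, -0.0]
contact_force: [0.9, 0.8, -0.3]
grip_width: 0.603
gripper_force: 0.0
```

carry_out(motion=[0.4,-0.036,-0.002,0,0,0.4,-0.036,-0.002,0,0,0.4,-0.027,-0.002,0,0,0.4,-0.014,-0.001,0,0,0.4,0,0,0,0])

```text
clock: 30.6
eef_pos: [0.491, 0.3345, 0.1224]
tcp_rot: [-2.112, 2.326, -0.0]
contact_force: [-0.0, -0.8, 0.0]
grip_width: 0.601
gripper_force: 0.0
```

```bash
python3 - <<'E'
from pl import *
go(.4911,.3325,.033,np.pi-.0984)
E
```

```text
t 30.60 pos [0.491  0.3345 0.1224] tilt 0.0001 phi 3.0450 turn 0.0018 shift(mm) [ 2.  -0.3 89.4] q [ 0.86  0.39  0.03  0.   -1.2  -0.96] F [-0.  -0.8  0. ] w 0.601
```

carry_out(motion=[0.4,0.002,0,0.03,0,0.4,0,0,0.03,0,0.4,0,0,0.02,0,0.4,0,0,0.008,0,0.4,0,0,0,0])

```text
clock: 31.1
eef_pos: [0.4904, 0.33, 0.034]
tcp_rot: [2.108, -2.327, 0.0]
contact_force: [-0.5, 0.6, 0.1]
grip_width: 0.597
gripper_force: 0.0
```

carry_out(motion=[1,0,0,0,0,1,0,0,0,0,1,0,0,0,0,1,0,0,0,0,1,0,0,0,0])

```text
clock: 31.6
eef_pos: [0.4913, 0.3318, 0.0357]
tcp_rot: [-2.109, 2.326, -0.0]
contact_force: [-0.8, -0.2, 5.3]
grip_width: 0.1
gripper_force: 59.8
```

```bash
python3 - <<'E'
from held import *
go(.4175,.1111,.125,np.pi+.0595)
E
```

```text
t 31.60 pos [0.4913 0.3318 0.0357] tilt 0.0021 phi 3.0440 turn -0.1571 shift(mm) [215.8  86.6 -89.7] q [ 0.86  0.47 -0.1   0.   -1.   -0.96] F [-0.8 -0.2  5.3] w 0.100
```

carry_out(motion=[1,0,0,-0.015,0,1,0,0,-0.03,0,1,0,0,-0.03,0,1,0,0,-0.015,-0.078,1,0,0,0,-0.079])

```text
clock: 32.1
eef_pos: [0.4919, 0.3323, 0.1274]
tcp_rot: [-2.286, 2.147, -0.001]
contact_force: [1.5, -0.1, -0.2]
grip_width: 0.106
gripper_force: 58.9
```

carry_out(motion=[1,0.033,0.013,0,0,1,0.033,0.013,0,0,1,0.033,0.013,0,0,1,0.033,0.013,0,0,1,0.033,0.013,0,0])

```text
clock: 32.6
eef_pos: [0.4347, 0.1614, 0.1243]
tcp_rot: [2.286, -2.155, -0.0]
contact_force: [0.9, -0.3, 0.5]
grip_width: 0.105
gripper_force: 58.9
```

carry_out(motion=[1,0.028,0.012,0,0,1,0.015,0.006,0,0,1,0.008,0.003,0,0,1,0,0,0,0,1,0,0,0,0])

```text
clock: 33.1
eef_pos: [0.4181, 0.1113, 0.1245]
tcp_rot: [-2.286, 2.154, -0.0]
contact_force: [0.1, 0.6, -0.7]
grip_width: 0.1
gripper_force: 58.9
```

```bash
python3 - <<'E'
from held import *
go(.4175,.1111,.039,np.pi+.0595)
s,_=frame(); p=s["eef_pos"]
a=hc(.01,(p[0],p[1],.0595),p[2]-.031)
cv2.imwrite("pics/a10.png",a)
E
```

```text
t 33.10 pos [0.4181 0.1113 0.1245] tilt 0.0005 phi -3.0824 turn -0.0003 shift(mm) [ 0.2  0.7 85.5] q [ 0.62  0.09 -0.38 -0.   -1.1  -0.57] F [ 0.1  0.6 -0.7] w 0.100
```

View pics/a10.png

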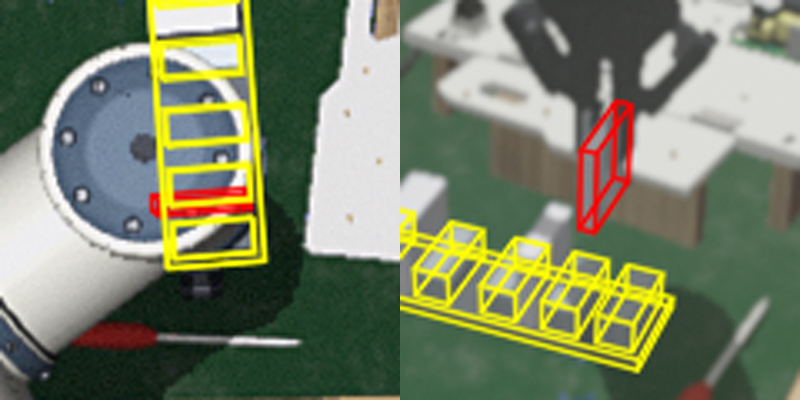

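carry_out(motion=[1,0,0.0005,0.03,0,1,0,0,0.015,0,1,0,0,0.008,0,1,0,0,0.006,0,1,0,0,0.006,0])

```text
clock: 33.7
eef_pos: [0.4177, 0.1111, 0.0595]
tcp_rot: [-2.286, 2.154, -0.001]
contact_force: [0.6, -0.5, -0.7]
grip_width: 0.1
gripper_force: 58.9
```

carry_out(motion=[1,0,0,0.005,0,1,0,0,0.005,0,1,0,0,0.004,0,1,0,0,0.003,0,1,0,0,0,0])

```text
clock: 34.2
eef_pos: [0.4169, 0.1104, 0.0421]
tcp_rot: [2.285, -2.155, -0.0]
contact_force: [-1.1, 0.5, -0.1]
grip_width: 0.101
gripper_force: 58.9
```

carry_out(motion=[1,0,0,0.002,0,1,0,0,0.001,0,1,0,0,0.001,0,1,0,0,0,0])

```text
clock: 34.6
eef_pos: [0.4172, 0.1106, 0.0387]
tcp_rot: [-2.286, 2.154, -0.0]
contact_force: [0.1, -0.9, 1.5]
grip_width: 0.105
gripper_force: 59.2
```

carry_out(motion=[1,0,0,0.001,0,0.7,0,0,0,0,0.7,0,0,0,0,0.7,0,0,-0.01,0,0.7,0,0,-0.03,0])

```text
clock: 35.1
eef_pos: [0.4152, 0.1095, 0.0762]
tcp_rot: [2.281, -2.152, -0.003]
contact_force: [-0.6, -0.2, 0.4]
grip_width: 0.3
gripper_force: 0.0
```

carry_out(motion=[0.6,0,0,-0.04,0,0.5,0,0,-0.04,0,0,0,0,-0.04,0,0,0.02,0,-0.04,0.06,0,0.04,0,0,0])

```text
clock: 35.6
eef_pos: [0.4212, 0.0516, 0.2437]
tcp_rot: [-2.215, 2.213, -0.009]
contact_force: [0.2, -0.9, -0.1]
grip_width: 0.977
gripper_force: 0.0
```

carry_out(motion=[0,0.04,0,0,0,0,0.04,0,0,0,0,0.04,0,0,0,0,0.04,0,0,0,0,0.04,0,0,0])

```text
clock: 36.1
eef_pos: [0.4176, -0.1511, 0.2383]
tcp_rot: [-2.22, 2.222, -0.001]
contact_force: [0.7, 0.9, 0.5]
grip_width: 1.001
gripper_force: 0.0
```

```bash
python3 - <<'E'
from pl import *
t=grab("top"); s=grab("side")
c=t["bgr"].copy(); d=s["bgr"].copy()
for k,i in((.01,0),(.015,1),(.025,3),(.03,4)):
    w=place(np.array([[GX[i],0,.0]]),.5163,.117,.0595,.008)[0]
    for im,f in((c,t),(d,s)): outline(im,f,[box(0,0,0,k,.06,.056)],(w[0],w[1],.0595),.008)
    # measured plate top pixels
    m=render(t,[box(0,0,.0559,.04,.09,.056)],(w[0],w[1],.0595),.008)>.5
    m&=(t["hsv"][:,:,2]>180)&(t["hsv"][:,:,1]<60)
go(.435,-.445,.2,np.pi)
cv2.imwrite("pics/z11.png",np.hstack([cv2.resize(c[190:325,245:305],(266,600),interpolation=2),cv2.resize(d[220:320,230:375],(534,368),interpolation=2) if 0 else cv2.copyMakeBorder(cv2.resize(d[220:320,230:375],(534,368),interpolation=2),0,232,0,0,cv2.BORDER_CONSTANT)]))
cv2.imwrite("pics/t11.png",t["bgr"]); cv2.imwrite("pics/s11.png",s["bgr"])
hpx=[(int(v[0]),int(v[1])) for v in proj(t,[[.435,-.40,.069]])]; print(hpx,t["hsv"][hpx[0][1],hpx[0][0]])
hs=[(int(v[0]),int(v[1])) for v in proj(s,[[.435,-.40,.069]])]; print(hs,s["hsv"][hs[0][1],hs[0][0]])
E
```

```text
t 36.20 pos [ 0.4173 -0.153   0.2378] tilt 0.0011 phi 3.1356 turn -0.0060 shift(mm) [291.9 -17.7  38.1] q [ 0.    0.04 -0.13  0.   -1.4  -0.01] F [0.3 0.9 0. ] w 0.998
[(500, 286)] [124  31  57]
[(409, 174)] [110   5 154]
```

View pics/z11.png

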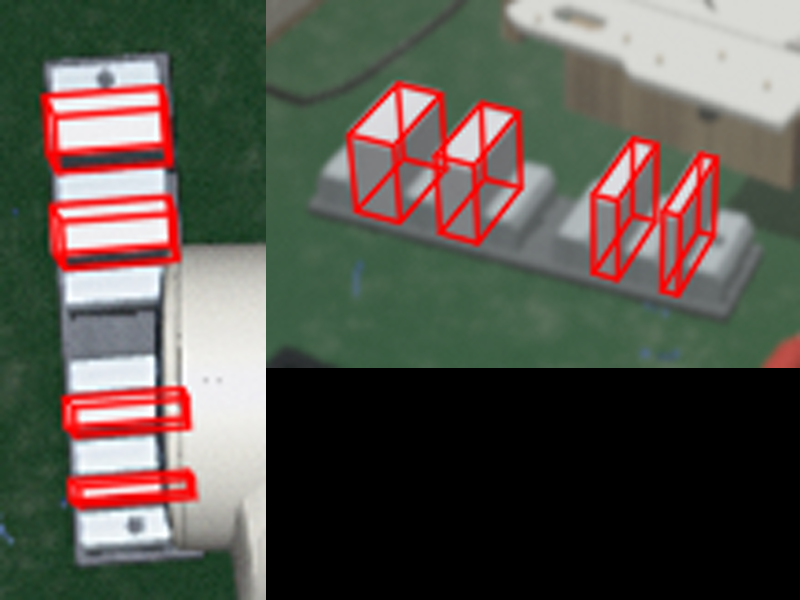

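```bash
python3 - <<'E'
from pl import *
t=grab("top"); s=grab("side")
ms=grey(s,(409,174),60,60); print(ms.sum(),cv2.boundingRect(ms.astype(np.uint8)))
print('expected',cv2.boundingRect((render(s,HOOD,(.4364,-.4443,0),0)>.5).astype(np.uint8)))
p=fit([s],[ms],HOOD,(.4364,-.4443,0),0); print('side',p)
for y in range(240,345,10): print(y,[int(t["hsv"][y,x,2]) if t["hsv"][y,x,1]<70 else -1 for x in range(430,580,8)])
E
```

```text
200503.0 (0, 0, 640, 480)
expected (372, 153, 80, 55)
side (array([ 0.41479096,  0.01437603, -2.37329874]), np.float64(0.9703541842496403))
240 [230, 242, 160, -1, 190, 219, -1, -1, -1, -1, -1, -1, -1, -1, -1, -1, -1, -1, -1]
250 [116, -1, -1, -1, -1, 96, 219, 174, 172, 170, 168, 169, 168, 166, 162, 162, -1, -1, -1]
260 [-1, -1, 148, -1, -1, -1, -1, 238, 171, 172, 170, 170, 167, 166, 162, 164, -1, -1, -1]
270 [78, -1, -1, 64, -1, -1, 112, 188, 174, 172, 172, 165, 166, 169, 165, 158, -1, -1, -1]
280 [162, 160, -1, -1, -1, -1, -1, 244, 171, 170, 173, 163, 162, 160, 160, 163, -1, -1, -1]
290 [137, 127, 145, -1, -1, -1, -1, 156, 170, 247, 161, 162, 161, 154, 173, 160, -1, -1, -1]
300 [62, 244, -1, -1, -1, 244, 41, 181, 173, 169, 170, 167, 169, 168, 165, 164, 86, -1, -1]
310 [-1, 63, -1, -1, -1, -1, 42, 155, 173, 172, 170, 170, 166, 162, 165, 156, 163, -1, 13]
320 [227, 195, -1, -1, -1, -1, 44, 124, 172, 169, 170, 167, 166, 166, 166, 164, 164, -1, 40]
330 [227, 177, -1, -1, -1, -1, -1, 42, 67, 54, -1, -1, -1, -1, -1, -1, -1, -1, 37]
340 [229, -1, -1, -1, -1, -1, -1, -1, -1, -1, -1, -1, -1, -1, -1, -1, -1, -1, -1]
```

```bash
cat > hood.py <<'E'
from pl import *
def hoodtop(t,z=0,p0=(.44,-.46,0),win=(470,235,580,340)):
    m=((t["hsv"][:,:,1]<70)&(t["hsv"][:,:,2]>140)).astype(np.uint8); a,b,c,d=win
    k=np.zeros_like(m); k[b:d,a:c]=m[b:d,a:c]
    k=cv2.morphologyEx(cv2.morphologyEx(k,cv2.MORPH_OPEN,np.ones((5,5))),cv2.MORPH_CLOSE,np.ones((15,15)))
    n,l,st,_=cv2.connectedComponentsWithStats(k); i=1+np.argmax(st[1:,4]); print(st[i])
    return fit([t],[(l==i).astype(float)],[box(0,0,.0689,.194,.166,.069)],p0,z)
if __name__=="__main__":
    t=grab("top"); s=grab("side")
    p,e=hoodtop(t); print(p,e); go(p[0],p[1],.2,np.pi+p[2])
    g=((s["hsv"][:,:,1]<70)&(s["hsv"][:,:,2]>60)).astype(float)
    R=render(s,HOOD,p,0); print('side grey share inside',(R*g).sum()/R.sum())
    hb=(t["hsv"][:,:,2]>220)&(t["hsv"][:,:,1]<40); hb[:235]=0; hb[340:]=0; hb[:,:490]=0; hb[:,565:]=0
    q=np.argwhere(hb)[:,::-1]; w=ray(t,q,.101); print('handle',len(q),w.mean(0).round(4),np.ptp(w,0).round(3))
E
python3 hood.py
```

```text
[ 480  243   79   87 6224]
[ 0.43694863 -0.44384309  0.00266005] 0.026434037577689362
t 36.40 pos [ 0.418  -0.1489  0.2377] tilt 0.0004 phi 3.1410 turn -0.0032 shift(mm) [295.  -18.1  37.7] q [ 0.01  0.04 -0.13 -0.   -1.4  -0.01] F [-1.1  0.1  0.9] w 1.000
side grey share inside 0.9994085055405809
handle 268 [ 0.4364 -0.4412  0.101 ] [0.018 0.112 0.   ]
```

carry_out(motion=[0,0.03,-0.002,0,-0.003,0,0.04,-0.003,0,0,0,0.04,-0.003,0,0,0,0.04,-0.003,0,0,0,0.04,-0.003,0,0])

```text
clock: 36.9
eef_pos: [0.433, -0.3396, 0.2378]
tcp_rot: [-2.226, 2.216, -0.001]
contact_force: [1.6, 0.6, 0.8]
grip_width: 0.999
gripper_force: 0.0
```

carry_out(motion=[0,0.04,-0.003,0,0,0,0.04,-0.001,0,0,0,0.025,0,0.02,0,0.3,0,0,0.02,0,0.3,0,0,0,0])

```text
clock: 37.4
eef_pos: [0.4361, -0.4426, 0.194]
tcp_rot: [2.224, -2.218, -0.011]
contact_force: [-0.9, 0.9, -0.5]
grip_width: 0.707
gripper_force: 0.0
```

```bash
python3 -c "
from h import *
go(.4369,-.444,.083,np.pi+.0025)"
```

```text
t 37.40 pos [ 0.4361 -0.4426  0.194 ] tilt 0.0067 phi -3.1389 turn 0.0002 shift(mm) [  1.9  -1.3 110.9] q [-0.54  0.41  0.24 -0.   -1.41  0.55] F [-0.9  0.9 -0.5] w 0.707
```

carry_out(motion=[0.3,0.001,0,0.03,0,0.3,0,0,0.03,0,0.3,0,0,0.03,0,0.3,0,0,0.016,0,0.3,0,0,0.006,0])

```text
clock: 37.9
eef_pos: [0.437, -0.4438, 0.0849]
tcp_rot: [2.226, -2.216, -0.003]
contact_force: [0.5, -0.4, 0.5]
grip_width: 0.699
gripper_force: 0.0
```

carry_out(motion=[0.3,0,0,0,0,1,0,0,0,0,1,0,0,0,0,1,0,0,0,0,1,0,0,0,0], force=100)

```text
clock: 38.4
eef_pos: [0.4369, -0.4458, 0.0869]
tcp_rot: [-2.224, 2.219, -0.003]
contact_force: [-0.1, 1.8, 5.9]
grip_width: 0.13
gripper_force: 98.7
```

carry_out(motion=[1,0,0,0,0,1,0,0,0,0,1,0,0,0,0])

```text
clock: 38.7
eef_pos: [0.4369, -0.4458, 0.0869]
tcp_rot: [-2.224, 2.219, -0.003]
contact_force: [-1.1, 1.7, 5.5]
grip_width: 0.135
gripper_force: 98.8
```

carry_out(motion=[1,0,0,-0.01,0,1,0,0,-0.03,0,1,0,0,-0.04,0,1,0,0,-0.04,0,1,0,0,-0.04,0])

```text
clock: 39.2
eef_pos: [0.436, -0.445, 0.2469]
tcp_rot: [-2.223, 2.219, 0.002]
contact_force: [1.4, 0.5, -2.6]
grip_width: 0.133
gripper_force: 98.1
```

carry_out(motion=[1,0,0,-0.025,0,1,0,0,0,0,1,0,0,0,0])

```text
clock: 39.5
eef_pos: [0.4365, -0.445, 0.2701]
tcp_rot: [-2.223, 2.219, 0.001]
contact_force: [-0.3, 0.3, -3.3]
grip_width: 0.131
gripper_force: 98.2
```

```bash
python3 -c "
from h import *
go(.4954,.3678,.272,np.pi+.0025)"
```

```text
t 39.50 pos [ 0.4365 -0.445   0.2701] tilt 0.0011 phi -3.1397 turn -0.0006 shift(mm) [-812.7  -60.9   -1. ] q [-0.55  0.4   0.41 -0.   -1.58  0.55] F [-0.3  0.3 -3.3] w 0.131
```

carry_out(motion=[1,-0.018,-0.001,0,0,1,-0.036,-0.003,0,0,1,-0.036,-0.003,0,0,1,-0.036,-0.003,0,0,1,-0.036,-0.003,0,0])

```text
clock: 40.0
eef_pos: [0.4482, -0.2815, 0.2682]
tcp_rot: [2.222, -2.219, -0.006]
contact_force: [0.9, -0.6, -2.8]
grip_width: 0.134
gripper_force: 98.1
```

carry_out(motion=[1,-0.036,-0.003,0,0,1,-0.036,-0.003,0,0,1,-0.036,-0.003,0,0,1,-0.036,-0.003,0,0,1,-0.036,-0.003,0,0])

```text
clock: 40.5
eef_pos: [0.4626, -0.1018, 0.2685]
tcp_rot: [2.222, -2.218, -0.005]
contact_force: [0.3, 0.7, -2.6]
grip_width: 0.133
gripper_force: 98.1
```

carry_out(motion=[1,-0.036,-0.003,0,0,1,-0.036,-0.003,0,0,1,-0.036,-0.003,0,0,1,-0.036,-0.003,0,0,1,-0.036,-0.003,0,0])

```text
clock: 41.0
eef_pos: [0.4772, 0.078, 0.2685]
tcp_rot: [2.221, -2.217, -0.003]
contact_force: [0.1, -0.1, -2.2]
grip_width: 0.127
gripper_force: 98.1
```

carry_out(motion=[1,-0.036,-0.003,0,0,1,-0.036,-0.003,0,0,1,-0.036,-0.003,0,0,1,-0.036,-0.003,0,0,1,-0.036,-0.003,0,0])

```text
clock: 41.5
eef_pos: [0.4921, 0.2578, 0.2683]
tcp_rot: [2.221, -2.216, -0.001]
contact_force: [0.9, 0.3, -2.7]
grip_width: 0.129
gripper_force: 98.1
```

carry_out(motion=[1,-0.036,-0.002,0,0,1,-0.036,0,0,0,1,-0.025,0,0,0,1,-0.012,0,0,0.046,1,0,0,0,0.047])

```text
clock: 42.0
eef_pos: [0.4937, 0.3671, 0.2669]
tcp_rot: [2.114, -2.316, -0.001]
contact_force: [-0.1, -0.4, -1.9]
grip_width: 0.129
gripper_force: 98.1
```

carry_out(motion=[1,0,0,0,0,1,0,0,0,0])

```text
clock: 42.2
eef_pos: [0.4945, 0.3652, 0.269]
tcp_rot: [2.117, -2.317, 0.0]
contact_force: [-0.5, -0.6, -1.9]
grip_width: 0.131
gripper_force: 98.1
```

```bash
python3 - <<'E'
from h import *
go(.4954,.3678,.15,np.pi-.0905)
s=grab("side"); S,_=frame(); p=S["eef_pos"]
# held pose check in side view: fit x,y,yaw at several rim heights
g=((s["hsv"][:,:,1]<45)&(s["hsv"][:,:,2]>60)).astype(np.uint8)
from m import grey
u=proj(s,[[p[0],p[1]+.05,p[2]-.087+.069]])[0].astype(int); print(u,s["hsv"][u[1],u[0]])
for dz in(.085,.087,.089): 
    pose=(p[0],p[1]+.0018,-.0905); R=render(s,[HOOD[0]],pose,p[2]-dz); print(dz,(R*g).sum()/R.sum())
    d=cv2.dilate((R>.5).astype(np.uint8),np.ones((9,9)))-cv2.dilate((R>.5).astype(np.uint8),np.ones((3,3))); print('ring',(d*g).sum()/d.sum())
E
```

```text
t 42.20 pos [0.4945 0.3652 0.269 ] tilt 0.0028 phi 3.0517 turn 0.0006 shift(mm) [ -2.9  -0.9 119. ] q [ 0.89  0.38  0.39 -0.   -1.57 -0.98] F [-0.5 -0.6 -1.9] w 0.131
[214 261] [120   6 183]
0.085 0.9702689337381192
ring 0.2846320346320346
0.087 0.9726770032055354
ring 0.2602813852813853
0.089 0.96780466027394
ring 0.249728555917481
```

carry_out(motion=[1,-0.002,-0.001,0.02,0,1,0,0,0.035,0,1,0,0,0.035,0,1,0,0,0.035,0,1,0,0,0.025,0])

```text
clock: 42.75
eef_pos: [0.495, 0.3662, 0.1177]
tcp_rot: [2.116, -2.318, -0.001]
contact_force: [0.3, -0.9, -2.2]
grip_width: 0.13
gripper_force: 98.0
```

carry_out(motion=[1,0,0,0,0,1,0,0,0,0])

```text
clock: 42.95
eef_pos: [0.4965, 0.3673, 0.1212]
tcp_rot: [-2.118, 2.32, -0.001]
contact_force: [0.1, 0.7, -1.4]
grip_width: 0.13
gripper_force: 98.1
```

```bash
cat > fin.py <<'E'
from m import *
go(.4954,.3678,.0919,np.pi-.0905)
s=grab("side"); S,_=frame(); p=S["eef_pos"]
zr=p[2]-.0869
H=[HOOD[0]]
# side view: grey but not gripper; use lower box silhouette only, gripper/handle area ignored
m=((s["hsv"][:,:,1]<62)&(s["hsv"][:,:,2]>62)).astype(np.uint8)
w=cv2.dilate((render(s,H,(p[0],p[1],-.09),zr)>.5).astype(np.uint8),np.ones((15,15)))
m=cv2.morphologyEx(m*w,cv2.MORPH_OPEN,np.ones((3,3)))
for dz in(-.004,-.002,0,.002,.004):
    def c(q):
        R=render(s,H,q,zr+dz); return np.abs(R-m)[w>0].sum()/R.sum()
    p0=np.array([p[0],p[1]+.002,-.09]); X=np.vstack([p0]+[p0+np.eye(3)[i]*[.004,.004,.03][i] for i in range(3)])
    o=minimize(c,p0,method="Nelder-Mead",options=dict(initial_simplex=X,xatol=1e-5,fatol=1e-6)); print(round(zr+dz,4),o.x.round(4),o.fun.round(4))
E
python3 fin.py
```

```text
t 42.95 pos [0.4965 0.3673 0.1212] tilt 0.0008 phi 3.0509 turn -0.0002 shift(mm) [-0.4  1.2 29.3] q [ 0.89  0.44  0.09  0.   -1.22 -0.98] F [ 0.1  0.7 -1.4] w 0.130
0.0314 [ 0.4995  0.3673 -0.0943] 0.1133
0.0334 [ 0.4985  0.3685 -0.0911] 0.1114
0.0354 [ 0.4978  0.3701 -0.0903] 0.1098
0.0374 [ 0.4967  0.3716 -0.0885] 0.1084
0.0394 [ 0.4957  0.373  -0.0884] 0.1076
```

carry_out(motion=[1,0,0.0015,0.012,0,1,0,0,0.006,0,1,0,0,0.004,0,1,0,0,0.003,0,1,0,0,0,0])

```text
clock: 43.5
eef_pos: [0.4944, 0.3676, 0.095]
tcp_rot: [2.118, -2.32, 0.0]
contact_force: [1.1, -0.3, -3.0]
grip_width: 0.133
gripper_force: 98.2
```

carry_out(motion=[1,0,0,0.002,0,1,0,0,0.001,0,1,0,0,0,0])

```text
clock: 43.8
eef_pos: [0.4946, 0.3677, 0.0924]
tcp_rot: [2.118, -2.32, 0.0]
contact_force: [-0.1, -0.8, -3.0]
grip_width: 0.133
gripper_force: 98.2
```

carry_out(motion=[1,0,0,0.001,0,1,0,0,0.001,0,1,0,0,0,0])

```text
clock: 44.1
eef_pos: [0.4948, 0.3679, 0.0919]
tcp_rot: [-2.118, 2.319, -0.0]
contact_force: [-2.4, -0.9, 4.6]
grip_width: 0.126
gripper_force: 99.2
```

carry_out(motion=[1,0,0,0.001,0,1,0,0,0,0])

```text
clock: 44.3
eef_pos: [0.4948, 0.3679, 0.0919]
tcp_rot: [-2.118, 2.318, -0.001]
contact_force: [-6.7, -2.1, 9.9]
grip_width: 0.132
gripper_force: 99.8
```

Seated at exactly the expected height (TCP 0.0919). Release, rise, and verify.

carry_out(motion=[0.6,0,0,-0.001,0,0.6,0,0,0,0,0.6,0,0,0,0,0.6,0,0,-0.02,0,0.5,0,0,-0.04,0])

```text
clock: 44.8
eef_pos: [0.4929, 0.3663, 0.1474]
tcp_rot: [2.112, -2.315, 0.0]
contact_force: [1.1, 1.1, 0.2]
grip_width: 0.5
gripper_force: 0.0
```

carry_out(motion=[0,0,0,-0.04,0,0,0,0,-0.04,0,0,0.04,0,-0.03,0,0,0.04,0,0,0,0,0.04,0,0,0])

```text
clock: 45.3
eef_pos: [0.4839, 0.2475, 0.2614]
tcp_rot: [-2.117, 2.318, -0.0]
contact_force: [0.7, -1.2, -0.7]
grip_width: 0.998
gripper_force: 0.0
```

carry_out(motion=[0,0.04,0.03,0,0,0,0.04,0.03,0,0,0,0.04,0.03,0,0,0,0.04,0.03,0,0,0,0.04,0,0,0])

```text
clock: 45.8
eef_pos: [0.3435, 0.0587, 0.2609]
tcp_rot: [-2.119, 2.316, 0.0]
contact_force: [1.4, -0.2, 0.5]
grip_width: 1.0
gripper_force: 0.0
```

carry_out(motion=[0,0.04,0,0,0,0,0.04,0,0,0,0,0.04,0,0,0,0,0.04,0,0,0,0,0,0,0,0])

```text
clock: 46.3
eef_pos: [0.3306, -0.103, 0.2605]
tcp_rot: [2.11, -2.327, 0.001]
contact_force: [1.0, 0.9, -0.3]
grip_width: 0.999
gripper_force: 0.0
```

```bash
python3 - <<'E'
from pl import *
import cv2
t=grab("top"); s=grab("side")
print(readout.state()["clock"],readout.state()["eef_pos"])
mh=[grey(t,(150,240),70),grey(s,(240,330),60)]
for i in([0],[1]): print('hood',fit([[t,s][k] for k in i],[mh[k] for k in i],HOOD,(.4956,.3696,-.09),.005))
a=cv2.imread("pics/top0.png"); b=cv2.imread("pics/side0.png")
for n,o,f in(("top",a,t),("side",b,s)):
    d=(np.abs(o.astype(int)-f["bgr"]).max(2)>40).astype(np.uint8); d=cv2.morphologyEx(d,cv2.MORPH_OPEN,np.ones((3,3)))
    k,l,st,_=cv2.connectedComponentsWithStats(d); print(n,[x[:5].tolist() for x in st[1:] if x[4]>15])
w=[(i,k,place(np.array([[GX[i],0,0]]),.5163,.117,.0595,.008)[0]) for k,i in((.01,0),(.015,1),(.025,3),(.03,4))]
for i,k,x in w:
    R=render(s,[box(0,0,.022,k,.06,.056)],(x[0],x[1],.0595),.008); g=(s["hsv"][:,:,1]<50); print(i,(R*g).sum()/R.sum())
E
```

```text
46.4 [ 0.3312553  -0.10014047  0.26038068]
hood (array([ 0.49523721,  0.3692567 , -0.08789335]), np.float64(0.07602321722094096))
hood (array([ 0.49552109,  0.36982038, -0.08476783]), np.float64(0.03656473551255113))
top [[255, 210, 29, 18, 413], [256, 235, 29, 15, 327], [450, 277, 190, 203, 15999], [259, 278, 27, 8, 173], [261, 296, 27, 6, 113], [242, 296, 218, 184, 21215], [334, 330, 5, 4, 20], [471, 352, 66, 6, 328], [539, 357, 19, 18, 133], [525, 373, 14, 17, 69], [516, 390, 8, 7, 39], [508, 398, 9, 8, 55], [495, 402, 14, 16, 97], [347, 437, 7, 10, 45], [431, 468, 15, 12, 115]]
side [[412, 0, 56, 67, 3175], [482, 0, 37, 161, 3662], [558, 0, 13, 46, 459], [554, 55, 13, 62, 584], [393, 68, 71, 78, 2715], [550, 125, 12, 58, 518], [503, 151, 8, 6, 44], [487, 157, 24, 39, 643], [548, 191, 9, 18, 145], [453, 195, 13, 21, 122], [518, 202, 29, 95, 1466], [556, 210, 23, 22, 348], [484, 212, 26, 29, 497], [542, 212, 13, 54, 368], [585, 221, 8, 4, 28], [569, 223, 71, 46, 960], [555, 236, 6, 13, 60], [253, 242, 45, 26, 639], [477, 243, 56, 63, 2082], [567, 247, 17, 22, 162], [404, 248, 35, 64, 388], [321, 258, 15, 19, 181], [340, 262, 12, 17, 130], [532, 289, 108, 107, 7267], [547, 303, 13, 8, 64], [506, 311, 26, 29, 373], [474, 316, 57, 41, 1219], [445, 454, 15, 13, 156], [435, 468, 11, 12, 98]]
0 0.9970249814061337
1 0.999121526034774
3 1.0
4 0.9991263682614729
```

```bash
python3 -c "
from bench import order
print(order.hand_in())"
```

```text
the job is handed in; nothing more can be done
None
```

The job is handed in: the four plates present (10, 15, 25 and 30 mm; no 20 mm plate was there) stand home in their own slots and the hood is back fully down over the empty tray. One rule was broken: I viewed 15 pictures, one over the limit of 14.

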